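# Turn the inspection mirror to the red-capped tube and hold it there

### The job

The small grey camera on the inspection station is to look at the red-capped tube that stands in a white foot beside the station, by way of the swivelling mirror. First fold the blue dust cover down, away from the mirror, by its white knob until it lies level; then take the mirror's yellow handle and turn the mirror until the camera's view, reflected in it, falls on the red-capped tube (the orange pointer under the mirror shows where the view goes). The mirror springs back when let go, so finish still gripping the yellow handle with the mirror held at that angle, and leave the things around undisturbed.

Things in the scene. Friction and masses are not known exactly. Their poses are not given: they have to be found in the camera images.
- station: Fixed inspection station on a 255 x 135 x 10 mm aluminium base plate. Origin: on the work surface (underside of the plate), under the mirror's upright axis; z up, x from the camera to the mirror, y from the mirror to the side where the cover and the tubes are. It carries the grey camera, the mirror and the cover.
- lens (a point): Centre of the grey camera's front lens, 130 mm from the mirror's axis in the station's -x direction and 65 mm above the work surface; the camera looks along station +x, at the mirror's axis. Camera body 42 x 46 mm, its top 87 mm above the surface.
- mirror_axis (a point): Point on the mirror's upright turning axis, in the reflecting face, at the middle of the 58 x 58 mm glass, 65 mm above the surface. The mirror's black frame is 64 x 64 x 6 mm, 33 to 97 mm above the surface.
- mirror (a joint): Angle of the mirror about its upright axis, rad, 0 to 1.35, growing anticlockwise seen from above. At 0 (rest stop) the reflecting face looks along station +y; at angle a its normal stands at 90 degrees + a from station +x, and the camera's view leaves the mirror at an angle of 2a from station +x towards station +y. A spring drives it back to 0 (0.02 N m at 0, 0.05 N m more per rad).
- sight_line (a point): Frame at the mirror's axis, 65 mm above the surface, whose x axis points along the camera's line of sight after reflection, level. It belongs to the orange view pointer, a 54 mm long arm close above the base plate that is geared to the mirror, turns twice as far and so points where the reflected view goes. A thing is seen in the middle of the view when it lies on this x axis.
- handle_grip (a point): Centre to grip of the yellow bar handle (mirror_c0) fixed on top of the mirror and turning with it; on the mirror's axis, 121 mm above the surface. The bar is 34 mm long (this frame's x axis, in the plane of the mirror; along station x at mirror angle 0), 10 mm thick (y axis) and spans 105 to 133 mm above the surface. Grip it across its 10 mm thickness.
- cover (a joint): Fold angle of the blue cover, rad, 0 to 1.9: 0 is upright (in front of the mirror), 1.571 is level, folded outward to station +y. Stiff friction hinge (0.10 N m) that stays where it is left; it starts between 0 and 0.35.
- cover_hinge (a point): Middle of the cover's hinge line, which runs along station x, 65 mm from the mirror's axis on the station +y side, 45 mm above the surface. The blue panel is 92 mm long, 4 mm thick and reaches 48 mm from the hinge.
- cover_knob (a point): Centre of the cover's white knob, a round bar 14 mm in diameter and 26 mm long along the hinge direction (station x), 76 mm from the hinge, on a 10 mm wide stem beyond the panel's edge. Gripped by its two ends (26 mm apart), it can turn between the fingers as the cover folds.
- red_tube_mid (a point): Middle of the tube with the red cap (16 mm diameter, 89 mm long, standing upright, top 101 mm above the surface), 56 mm above the surface; it stands in a fixed white round foot of 46 mm diameter. This is the tube to be seen.
- blue_tube_mid (a point): The same point of a like tube with a blue cap, in a like fixed foot (not the one wanted).
- purple_tube_mid (a point): The same point of a like tube with a purple cap, in a like fixed foot (not the one wanted).
- timer: Loose white bench timer, 66 x 72 x 16 mm, a bystander; origin at the centre of its underside.
- tape: Loose roll of brown tape lying flat, 94 x 92 x 48 mm, a bystander; origin at the centre of its underside.
- dish: Loose round culture dish, 90 mm diameter, 15 mm high, a bystander; origin at the centre of its underside.

How it is judged:
By the outcome, as a careful person would: the job done as asked, in the order asked, and still so for the second after the job is handed in, while the arm keeps its last pose, push and grip.
It also fails if it takes over 45 s, if anything falls off the work surface, if the arm or the gripper's body presses on something with over 40 N, if the wrist force passes 120 N, or if a joint passes its speed limit or range.

### The arm

A 6-joint arm with a two-finger parallel gripper is mounted at the origin on a cart in front of the work surface, level with it; the furniture and walls round the work are solid. World frame = base frame: x ahead of the robot, y to its left, z up, the work surface at z = 0. Lengths are in m, angles in rad, forces in N, time in s.
With the tool pointing down it reaches from about 0.35 to 0.8 m from the base axis. Payload 7.3 kg.
Tool frame: the origin (TCP) lies midway between the tips of the shut fingers; the grasp point (between the pads) lies 19 mm behind it; z points along the fingers, x is the direction in which the jaws open and shut, and the axes are right-handed (so a half turn about z gives the same grasp; the last joint's range is limited). The gripper opens to 85 mm and grips with 20 to 120 N. Pads are 22 mm wide; open, the fingers measure 114 mm over their backs; the gripper's body (76 mm by 85 mm) begins 54 mm behind the grasp point. The pads swing forward as they close: fully open they stand 13 mm farther back than shut.
Start: joints at [-1.359, 0.342, 1.524, -0, 1.275, -0.146], TCP at [0.184, -0.492, 0.231] pointing down, gripper open.
Joint ranges: [-2.53, 2.53], [-0.77, 2.02], [0.04, 2.7], [-1, 4.14], [0.28, 2.66], [-3.11, 3.11]. Speed limits (rad/s): [2.57, 2.57, 3.14, 3.14, 3.14, 3.14].

### API

Orientations are given as a unit quaternion [x, y, z, w].
In Python, from workcell import bot gives the robot as it stands.
- The arm moves only by the tool jog_arm, never from a script. Its argument "rows" is a list of rows, each an object of numbers: "ax", "ay", "az": the turn, a rotation vector about the tool's x, y, z in rad; "x", "y", "z": the shift along the tool's x, y, z in cm; "grip": the opening in per cent of the stroke, from 0 (shut) to 100 (fully open). A call has 1 to 10 rows; each row shifts and turns the pose as measured when the row begins, along the tool's axes as they then stand; what a row does not reach is not made up. A row lasts 1/10 s, in which the tool goes at most 50 mm and 8.59 degrees, less where a joint would pass 70% of its speed; a pose out of reach is approached as far as the arm can. A call is refused whole if a number of a shift passes 5 or a number of a turn 0.15, either way. A call with a gripper value outside its range is refused whole. The fingers move at their own pace and stop on an object; "newtons" is the grip in N (left out, the last holds). Time passes only in rows, so rows that do not move let the fingers close. It gives the time, the measured TCP pose, the force and the opening at its end, in the units of the state.
- bot.get_state(): the state, without advancing time (a new reading comes with each control period).
- bot.camera(name): name is "scene" or "side" or "wrist"; returns the picture (480x640x3 uint8, red, green, blue); there is no depth.
- bot.camera_info(name): a dict with "fx", "fy", "cx", "cy" (pixels), "k1" (the pictures are not rectified: a ray, as slopes to the right and down, at radius r is drawn at 1 + k1 r^2 times it, then the intrinsics apply), "T" (4x4, takes a point from camera to world coordinates); the wrist camera has in their place "T_tool_cam" (4x4, takes a point from camera to tool coordinates, whose origin is the TCP and whose axes are the tool frame's). Camera axes: x right, y up, looking along -z (the intrinsics and any distortion apply to the point x, -y, -z); pixel columns grow to the right and rows downward; lengths in m; the calibration is good to about 2 mm. A picture is of the moment at which its call begins: read the wrist's pose just before it. camera_info takes no time and is no camera call.
- bot.close_job(): hands the job in, once; it reports no verdict.
The state is a dict: "clock": time; "joint_positions": joint angles; "dq": joint speeds; "joint_efforts": joint torques, N m; "ee_pos": TCP position; "ee_rot": TCP orientation; "ft_force": force on the tool from outside, world axes, zero at the start; "wrist_torque": the same for the moment, N m; "opening": opening from 0.0 (shut) to 1.0 (fully open).
Only numpy, scipy, OpenCV 4.12 (cv2) and the standard library are available. Lean on these libraries where they do the work, as an engineer would, in place of code of your own. Each camera call takes 0.05 s, during which the arm holds its last target.

## Working session

There is one attempt and no reset: what is moved stays moved. The work goes in short steps, Python scripts to look and compute and a tool call to move; the robot and the scene stay as the last step left them, time stands still between calls to the robot, and variables do not carry over. Pictures are saved under pics/ and viewed, and the job is handed in when it is done.

Besides the shell and the picture viewer there is one more tool, called after "Call:" by a JSON object that holds its "method" and its "body". jog_arm: Moves the arm, as the interface text tells. Its arguments: {"type":"object","properties":{"rows":{"type":"array","items":{"type":"object","properties":{"ax":{"type":"number"},"ay":{"type":"number"},"az":{"type":"number"},"x":{"type":"number"},"y":{"type":"number"},"z":{"type":"number"},"grip":{"type":"number"}}}},"newtons":{"type":"number"}},"required":["rows"]}

```bash
mkdir -p pics; ls; python3 - <<'E'
from workcell import bot
import cv2,json
print(bot.get_state())
for n in ["scene","side","wrist"]:
    print(n,bot.camera_info(n))
    cv2.imwrite(f"pics/{n}0.png",bot.camera(n)[:,:,::-1])
E
```

```text
pics
{'clock': 0.0, 'joint_positions': array([-1.35900983e+00,  3.42743466e-01,  1.52501583e+00, -3.97860360e-06,
        1.27539206e+00, -1.46003928e-01]), 'dq': array([-0.00077025,  0.00157151,  0.00137695,  0.0017911 , -0.00193566,
       -0.00087242]), 'joint_efforts': array([ 2.74047306e-03, -4.33674359e+01, -2.46011460e+01,  6.27038662e-05,
        7.73588545e-03,  1.90950044e-05]), 'ee_pos': array([ 0.18379108, -0.49135336,  0.2306156 ]), 'ee_rot': array([ 8.21646428e-01, -5.69996965e-01, -5.70211185e-04, -5.31276516e-04]), 'ft_force': array([-0.57133591,  0.07252686,  0.32504573]), 'wrist_torque': array([ 0.01809738, -0.00781306,  0.00914323]), 'opening': 0.9998737973097233}
scene {'fx': 466.5444560232892, 'fy': 466.5444560232892, 'cx': 324.93820795731637, 'cy': 244.10908825670674, 'k1': -0.05226037152006633, 'T': array([[-0.46947448,  0.63878816, -0.6095436 , -0.20678824],
       [-0.88275166, -0.35406278,  0.30885119,  0.44456053],
       [-0.01852622,  0.68307338,  0.73011475,  0.99040845],
       [ 0.        ,  0.        ,  0.        ,  1.        ]])}
side {'fx': 521.3206
[... 155 characters left out ...]
.3157226 ,  0.1542282 ],
       [-0.41813914, -0.56686503,  0.70980539,  0.89865455],
       [ 0.01595195,  0.7766917 ,  0.62967892,  0.84419178],
       [ 0.        ,  0.        ,  0.        ,  1.        ]])}
wrist {'fx': 399.1630476516366, 'fy': 399.1630476516366, 'cx': 319.3960677652667, 'cy': 239.4490710043365, 'k1': -0.08162258312330323, 'T_tool_cam': array([[ 9.99999800e-01,  4.08928824e-04,  4.82592818e-04,
         1.69143381e-04],
       [ 5.29658565e-04, -9.58403667e-01, -2.85415715e-01,
        -7.13450082e-02],
       [ 3.45804014e-04,  2.85415913e-01, -9.58403692e-01,
        -1.41430876e-01],
       [ 0.00000000e+00,  0.00000000e+00,  0.00000000e+00,
         1.00000000e+00]])}
```

View pics/scene0.png

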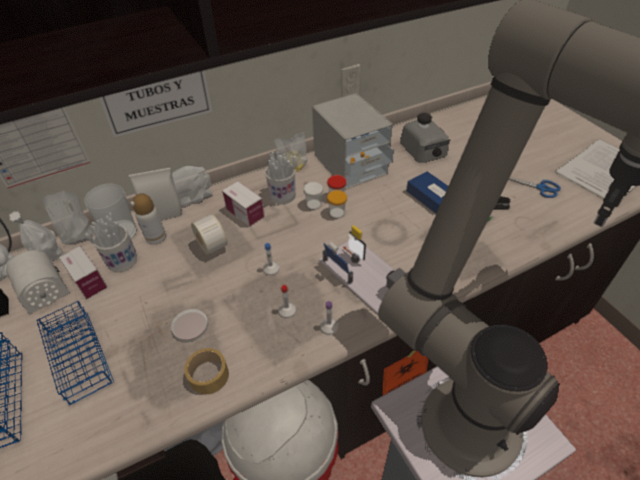

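View pics/side0.png

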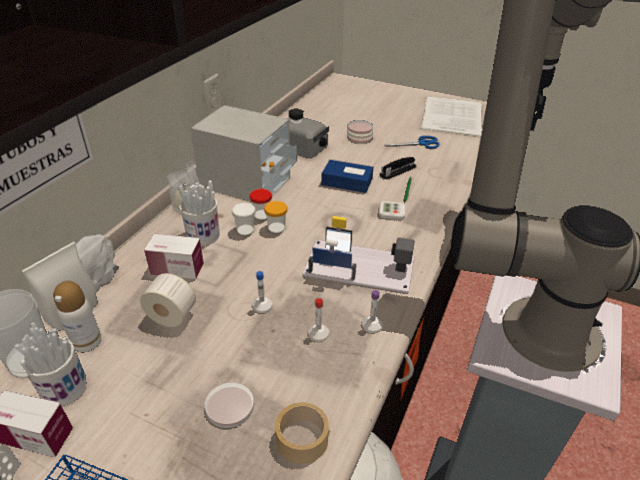

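View pics/wrist0.png

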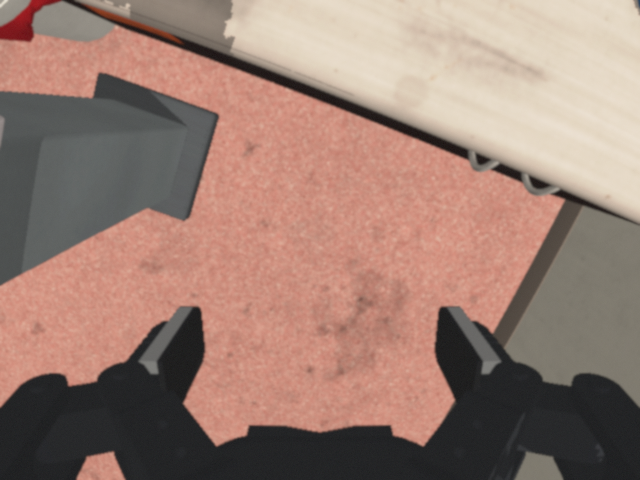

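The side view shows the station (base about 305–412, 240–290), the white tubes in front of it (red cap at 319,302, blue 260,275, purple 374,296) and the yellow handle at 339,222. I'll write the helpers and zoom in.

```bash
cat > h.py <<'E'
import numpy as np,cv2
from scipy.spatial.transform import Rotation as R
from workcell import bot
def cam(n,st=None):
    i=bot.camera_info(n)
    if n=="wrist":
        st=st or bot.get_state()
        T=np.eye(4);T[:3,:3]=R.from_quat(st["ee_rot"]).as_matrix();T[:3,3]=st["ee_pos"]
        T=T@i["T_tool_cam"]
    else: T=i["T"]
    K=np.array([[i["fx"],0,i["cx"]],[0,i["fy"],i["cy"]],[0,0,1.]])
    return K,np.array([i["k1"],0,0,0,0.]),T
def ray(c,uv):
    K,d,T=c
    p=cv2.undistortPoints(np.array([[uv]],float),K,d)[0,0]
    v=T[:3,:3]@np.array([p[0],-p[1],-1.]);return T[:3,3],v/np.linalg.norm(v)
def onz(c,uv,z):
    o,v=ray(c,uv);return o+v*(z-o[2])/v[2]
def onplane(c,uv,p,n):
    o,v=ray(c,uv);return o+v*(np.dot(np.array(p)-o,n)/np.dot(v,n))
def tri(c1,u1,c2,u2):
    o1,v1=ray(c1,u1);o2,v2=ray(c2,u2)
    s=np.linalg.lstsq(np.stack([v1,-v2],1),o2-o1,rcond=None)[0]
    a=o1+s[0]*v1;b=o2+s[1]*v2;return (a+b)/2,np.linalg.norm(a-b)
def proj(c,P):
    K,d,T=c;q=T[:3,:3].T@(np.array(P)-T[:3,3]);q=np.array([q[0],-q[1],-q[2]])
    return cv2.projectPoints(q.reshape(1,1,3),np.zeros(3),np.zeros(3),K,d)[0].ravel()
E
python3 - <<'E'
import cv2
a=cv2.imread("pics/side0.png");cv2.imwrite("pics/sidez.png",cv2.resize(a[205:350,235:425],None,fx=4.2,fy=4.1,interpolation=cv2.INTER_CUBIC))
a=cv2.imread("pics/scene0.png");cv2.imwrite("pics/scenez.png",cv2.resize(a[215:345,250:410],None,fx=4.6,fy=4.6,interpolation=cv2.INTER_CUBIC))
E
```

```text
(no output)
```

View pics/sidez.png

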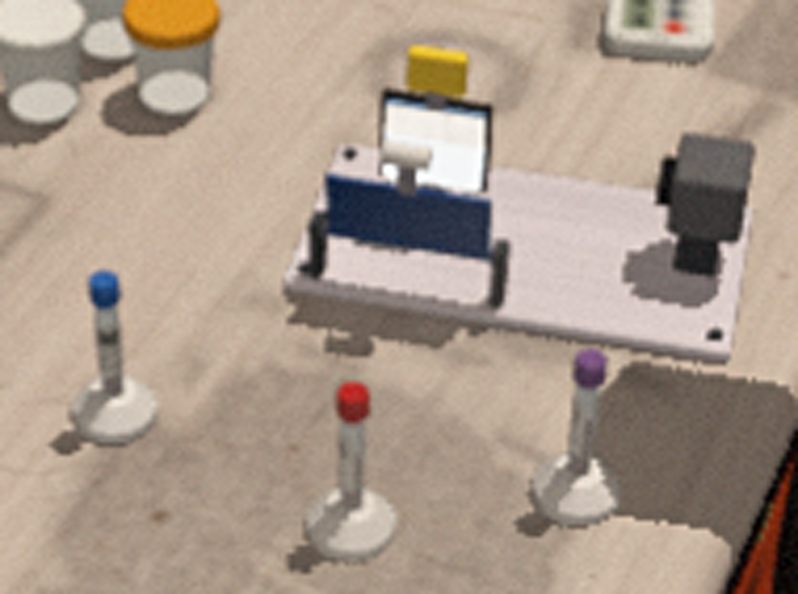

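View pics/scenez.png

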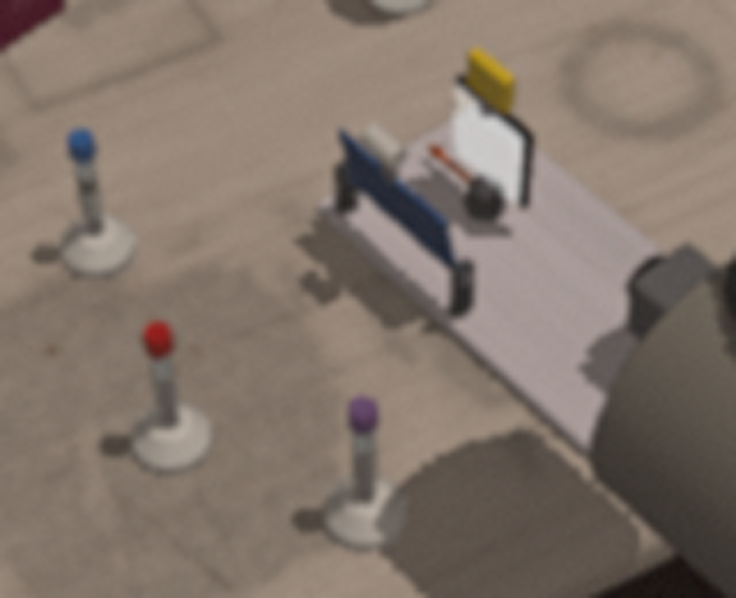

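```bash
python3 - <<'E'
from h import *
np.set_printoptions(precision=4,suppress=True)
A,B=cam("side"),cam("scene")
S=lambda u,v:(235+(u+.5)/4.2-.5,205+(v+.5)/4.1-.5)
C=lambda u,v:(250+(u+.5)/4.6-.5,215+(v+.5)/4.6-.5)
for n,s,c in [("red",(353,402),(158,339)),("blue",(104,288),(82,145)),("purple",(591,369),(363,413)),("handle",(437,70),(491,80)),("knob",(407,157),(381,147)),
 ("panelTL",(330,178),(343,133)),("panelTR",(490,197),(449,228)),("panelBR",(490,256),(447,262)),("plate left",(288,286),(325,208)),("footR",(351,522),(172,437))]:
    print(n,*tri(A,S(*s),B,C(*c)))
for n,s in [("plateNL",(288,282)),("plateNR",(730,349)),("holeL",(349,153)),("holeR",(714,334))]: print(n,onz(A,S(*s),.01))
E
```

```text
red [0.4599 0.2213 0.0943] 0.000123997556314833
blue [0.6087 0.2011 0.0942] 0.0006229657945080482
purple [0.3651 0.1497 0.0946] 0.0014342504511604258
handle [ 0.519  -0.0162  0.1198] 0.0008162664318129492
knob [0.5021 0.0643 0.1209] 0.0005496857427040303
panelTL [0.5466 0.065  0.0909] 0.0006600586931713476
panelTR [0.459  0.0453 0.0904] 0.005869100752082013
panelBR [0.4594 0.0455 0.0529] 0.004065498621578827
plate left [0.5722 0.0659 0.0005] 0.0004883470730644933
footR [0.4599 0.2209 0.0055] 0.0004549172777077127
plateNL [0.5688 0.0725 0.01  ]
plateNR [0.3242 0.0176 0.01  ]
holeL [ 0.5886 -0.0515  0.01  ]
holeR [0.3361 0.0096 0.01  ]
```

```bash
cat > plan.py <<'E'
from h import *
def plan(p,yaw,n=None,tilt=None,st=None):
    """rows to reach tcp p, tool down with tool x at world yaw (rad)"""
    st=st or bot.get_state()
    P=np.array(st["ee_pos"]);Q=R.from_quat(st["ee_rot"])
    G=R.from_matrix(np.array([[np.cos(yaw),np.sin(yaw),0],[np.sin(yaw),-np.cos(yaw),0],[0,0,-1]]).T.T)
    w=(Q.inv()*G).as_rotvec();d=np.array(p)-P
    n=n or int(np.ceil(max(np.abs(w).max()/.14,np.linalg.norm(d)/.045,1)))
    print("n",n,"dist",np.round(d,4),"rot",np.round(w,3))
    for k in range(n):
        s=Q.inv().apply(d/n)*100
        print('{"x":%.2f,"y":%.2f,"z":%.2f,"ax":%.3f,"ay":%.3f,"az":%.3f},'%(*s,*(w/n)))
        Q=Q*R.from_rotvec(w/n)
E
python3 -c "
from plan import *
plan([.502,.062,.20],np.radians(12.65))"
```

```text
n 15 dist [ 0.3182  0.5535 -0.0308] rot [-1.000e-03  1.000e-03 -1.434e+00]
{"x":-2.71,"y":-3.28,"z":0.21,"ax":-0.000,"ay":0.000,"az":-0.096},
{"x":-2.39,"y":-3.52,"z":0.21,"ax":-0.000,"ay":0.000,"az":-0.096},
{"x":-2.04,"y":-3.73,"z":0.21,"ax":-0.000,"ay":0.000,"az":-0.096},
{"x":-1.67,"y":-3.91,"z":0.21,"ax":-0.000,"ay":0.000,"az":-0.096},
{"x":-1.29,"y":-4.05,"z":0.21,"ax":-0.000,"ay":0.000,"az":-0.096},
{"x":-0.90,"y":-4.16,"z":0.21,"ax":-0.000,"ay":0.000,"az":-0.096},
{"x":-0.50,"y":-4.23,"z":0.21,"ax":-0.000,"ay":0.000,"az":-0.096},
{"x":-0.09,"y":-4.26,"z":0.21,"ax":-0.000,"ay":0.000,"az":-0.096},
{"x":0.31,"y":-4.24,"z":0.21,"ax":-0.000,"ay":0.000,"az":-0.096},
{"x":0.72,"y":-4.20,"z":0.21,"ax":-0.000,"ay":0.000,"az":-0.096},
{"x":1.11,"y":-4.11,"z":0.21,"ax":-0.000,"ay":0.000,"az":-0.096},
{"x":1.50,"y":-3.98,"z":0.21,"ax":-0.000,"ay":0.000,"az":-0.096},
{"x":1.87,"y":-3.82,"z":0.21,"ax":-0.000,"ay":0.000,"az":-0.096},
{"x":2.23,"y":-3.63,"z":0.21,"ax":-0.000,"ay":0.000,"az":-0.096},
{"x":2.57,"y":-3.40,"z":0.21,"ax":-0.000,"ay":0.000,"az":-0.096},
```

Call:
{"method": "jog_arm", "body": {"rows": [{"x": -2.7,"y": -3.3,"az": -0.096},{"x": -2.4,"y": -3.5,"az": -0.096},{"x": -2.0,"y": -3.7,"az": -0.096},{"x": -1.7,"y": -3.9,"az": -0.096},{"x": -1.3,"y": -4.0,"az": -0.096},{"x": -0.9,"y": -4.2,"az": -0.096},{"x": -0.5,"y": -4.2,"az": -0.096},{"x": -0.1,"y": -4.3,"az": -0.096}], "newtons": 40}}

```text
invalid input at $.rows[0]: expected keys ax, ay, az, x, y, z, grip
```

```bash
python3 -c "
from plan import *
plan([.502,.062,.20],np.radians(12.65))"
```

```text
n 15 dist [ 0.3182  0.5535 -0.0308] rot [-1.000e-03  1.000e-03 -1.434e+00]
{"x":-2.71,"y":-3.28,"z":0.21,"ax":-0.000,"ay":0.000,"az":-0.096},
{"x":-2.39,"y":-3.52,"z":0.21,"ax":-0.000,"ay":0.000,"az":-0.096},
{"x":-2.04,"y":-3.73,"z":0.21,"ax":-0.000,"ay":0.000,"az":-0.096},
{"x":-1.67,"y":-3.91,"z":0.21,"ax":-0.000,"ay":0.000,"az":-0.096},
{"x":-1.29,"y":-4.05,"z":0.21,"ax":-0.000,"ay":0.000,"az":-0.096},
{"x":-0.90,"y":-4.16,"z":0.21,"ax":-0.000,"ay":0.000,"az":-0.096},
{"x":-0.50,"y":-4.23,"z":0.21,"ax":-0.000,"ay":0.000,"az":-0.096},
{"x":-0.09,"y":-4.26,"z":0.21,"ax":-0.000,"ay":0.000,"az":-0.096},
{"x":0.31,"y":-4.24,"z":0.21,"ax":-0.000,"ay":0.000,"az":-0.096},
{"x":0.72,"y":-4.20,"z":0.21,"ax":-0.000,"ay":0.000,"az":-0.096},
{"x":1.11,"y":-4.11,"z":0.21,"ax":-0.000,"ay":0.000,"az":-0.096},
{"x":1.50,"y":-3.98,"z":0.21,"ax":-0.000,"ay":0.000,"az":-0.096},
{"x":1.87,"y":-3.82,"z":0.21,"ax":-0.000,"ay":0.000,"az":-0.096},
{"x":2.23,"y":-3.63,"z":0.21,"ax":-0.000,"ay":0.000,"az":-0.096},
{"x":2.57,"y":-3.40,"z":0.21,"ax":-0.000,"ay":0.000,"az":-0.096},
```

All keys are required.

Call:
{"method": "jog_arm", "body": {"rows": [{"x": -2.7,"y": -3.3,"z": 0,"ax": 0,"ay": 0,"az": -0.096,"grip": 100},{"x": -2.4,"y": -3.5,"z": 0,"ax": 0,"ay": 0,"az": -0.096,"grip": 100},{"x": -2.0,"y": -3.7,"z": 0,"ax": 0,"ay": 0,"az": -0.096,"grip": 100},{"x": -1.7,"y": -3.9,"z": 0,"ax": 0,"ay": 0,"az": -0.096,"grip": 100},{"x": -1.3,"y": -4.0,"z": 0,"ax": 0,"ay": 0,"az": -0.096,"grip": 100},{"x": -0.9,"y": -4.2,"z": 0,"ax": 0,"ay": 0,"az": -0.096,"grip": 100},{"x": -0.5,"y": -4.2,"z": 0,"ax": 0,"ay": 0,"az": -0.096,"grip": 100},{"x": -0.1,"y": -4.3,"z": 0,"ax": 0,"ay": 0,"az": -0.096,"grip": 100}], "newtons": 40}}

```text
clock: 0.95
ee_pos: [0.352, -0.1878, 0.2286]
ee_rot: [0.977, -0.211, -0.001, -0.001]
ft_force: [1.1, 0.6, 1.1]
opening: 1.002
```

```bash
python3 -c "
from plan import *
plan([.502,.062,.20],np.radians(12.65))"
```

```text
n 7 dist [ 0.15    0.2498 -0.0286] rot [-0.003  0.002 -0.646]
{"x":0.48,"y":-4.13,"z":0.42,"ax":-0.000,"ay":0.000,"az":-0.092},
{"x":0.86,"y":-4.07,"z":0.41,"ax":-0.000,"ay":0.000,"az":-0.092},
{"x":1.23,"y":-3.98,"z":0.41,"ax":-0.000,"ay":0.000,"az":-0.092},
{"x":1.59,"y":-3.85,"z":0.41,"ax":-0.000,"ay":0.000,"az":-0.092},
{"x":1.94,"y":-3.68,"z":0.41,"ax":-0.000,"ay":0.000,"az":-0.092},
{"x":2.27,"y":-3.49,"z":0.41,"ax":-0.000,"ay":0.000,"az":-0.092},
{"x":2.58,"y":-3.26,"z":0.41,"ax":-0.000,"ay":0.000,"az":-0.092},
```

Tracks well.

Call:
{"method": "jog_arm", "body": {"rows": [{"x": 0.5,"y": -4.1,"z": 0.4,"ax": 0,"ay": 0,"az": -0.092,"grip": 100},{"x": 0.9,"y": -4.1,"z": 0.4,"ax": 0,"ay": 0,"az": -0.092,"grip": 90},{"x": 1.2,"y": -4.0,"z": 0.4,"ax": 0,"ay": 0,"az": -0.092,"grip": 80},{"x": 1.6,"y": -3.8,"z": 0.4,"ax": 0,"ay": 0,"az": -0.092,"grip": 70},{"x": 1.9,"y": -3.7,"z": 0.4,"ax": 0,"ay": 0,"az": -0.092,"grip": 60},{"x": 2.3,"y": -3.5,"z": 0.4,"ax": 0,"ay": 0,"az": -0.092,"grip": 60},{"x": 2.6,"y": -3.3,"z": 0.4,"ax": 0,"ay": 0,"az": -0.092,"grip": 60}]}}

```text
clock: 1.65
ee_pos: [0.5033, 0.0762, 0.2004]
ee_rot: [0.992, 0.123, 0.0, -0.001]
ft_force: [0.9, -1.8, 0.2]
opening: 0.603
```

```bash
python3 - <<'E'
from plan import *
s=bot.get_state();np.save("s1.npy",s,allow_pickle=True)
cv2.imwrite("pics/wrist1.png",bot.camera("wrist")[:,:,::-1])
c=cam("wrist",s)
for P in [(.519,-.0162,.121),(.5021,.0643,.1209)]: print(proj(c,P))
plan([.502,.064,.20],np.radians(12.65),st=s)
E
```

```text
[310.22475137 385.8637709 ]
[314.67643169 268.6677752 ]
n 1 dist [-0.0013 -0.0122 -0.0004] rot [-0.001 -0.     0.026]
{"x":-0.43,"y":1.15,"z":0.04,"ax":-0.001,"ay":-0.000,"az":0.026},
```

View pics/wrist1.png

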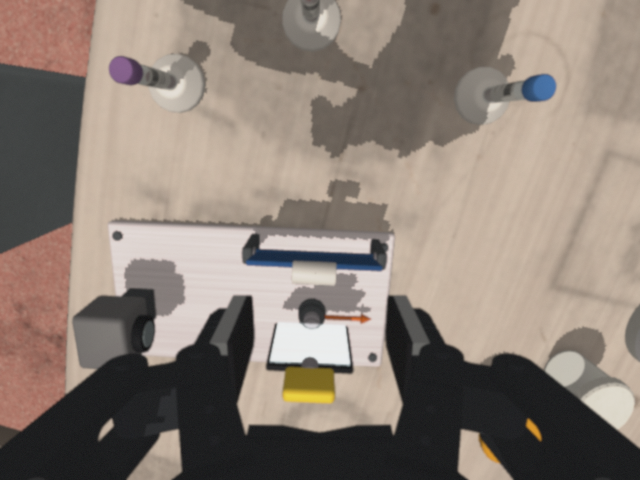

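The wrist picture shows the knob at (314,272), the handle at (309,385), and plate holes at (117,236) and (372,357). The orange pointer runs along station +x, so the mirror is at rest.

```bash
python3 - <<'E'
from plan import *
np.set_printoptions(precision=4,suppress=True)
s=np.load("s1.npy",allow_pickle=True).item();c=cam("wrist",s)
a=onz(c,(110,221),.01);b=onz(c,(393,234.5),.01);print(a,b,np.degrees(np.arctan2(*(b-a)[1::-1])),np.linalg.norm(b-a))
h1=onz(c,(310,367),.097);print("handle face top",onz(c,(309,385),.12),"knob",onz(c,(314,272),.12))
print("mount disc",onz(c,(312,313),.015),"purple",onz(c,(127,70),.0945),"blue",onz(c,(539,87),.0945))
print("pointer",onz(c,(330,318),.015),onz(c,(370,319),.015))
E
```

```text
[0.3266 0.0223 0.01  ] [0.5694 0.0704 0.01  ] 11.220792888126118 0.24748675897529138
handle face top [ 0.5182 -0.0165  0.12  ] knob [0.5023 0.0618 0.12  ]
mount disc [ 0.5186 -0.0171  0.015 ] purple [0.3661 0.1487 0.0945] blue [0.6074 0.2    0.0945]
pointer [ 0.5357 -0.018   0.015 ] [ 0.5715 -0.0102  0.015 ]
```

```bash
python3 - <<'E'
from plan import *
plan([.5023,.0632,.16],np.radians(12.1),n=2)
E
```

```text
n 2 dist [-0.0032 -0.0179 -0.0397] rot [-0.004 -0.003  0.043]
{"x":-0.39,"y":0.84,"z":1.98,"ax":-0.002,"ay":-0.001,"az":0.021},
{"x":-0.36,"y":0.84,"z":1.98,"ax":-0.002,"ay":-0.001,"az":0.021},
```

Call:
{"method": "jog_arm", "body": {"rows": [{"x": -0.4,"y": 0.8,"z": 2,"ax": -0.002,"ay": -0.001,"az": 0.021,"grip": 50},{"x": -0.3,"y": 0.8,"z": 2,"ax": -0.002,"ay": -0.001,"az": 0.021,"grip": 50},{"x": 0,"y": 0,"z": 0,"ax": 0,"ay": 0,"az": 0,"grip": 50}]}}

```text
clock: 2.0
ee_pos: [0.5033, 0.0675, 0.1575]
ee_rot: [0.994, 0.109, -0.0, -0.0]
ft_force: [-1.0, -0.7, 0.6]
opening: 0.495
```

```bash
python3 - <<'E'
from plan import *
plan([.5023,.0632,.097],np.radians(12.1),n=3)
s=bot.get_state()
cv2.imwrite("pics/wrist2.png",bot.camera("wrist")[:,:,::-1])
E
```

```text
n 3 dist [-0.001  -0.0043 -0.0605] rot [-0.001  0.     0.007]
{"x":-0.06,"y":0.13,"z":2.02,"ax":-0.000,"ay":0.000,"az":0.002},
{"x":-0.06,"y":0.13,"z":2.02,"ax":-0.000,"ay":0.000,"az":0.002},
{"x":-0.06,"y":0.13,"z":2.02,"ax":-0.000,"ay":0.000,"az":0.002},
```

View pics/wrist2.png

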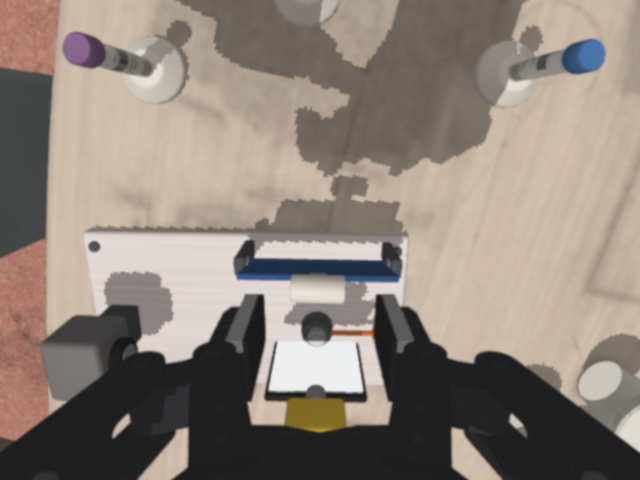

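The knob (317,290) is centred between the fingers. Descend and close.

Call:
{"method": "jog_arm", "body": {"rows": [{"x": -0.1,"y": 0.2,"z": 2,"ax": 0,"ay": 0,"az": 0.005,"grip": 50},{"x": -0.1,"y": 0.2,"z": 2,"ax": 0,"ay": 0,"az": 0,"grip": 50},{"x": 0,"y": 0,"z": 2,"ax": 0,"ay": 0,"az": 0,"grip": 50},{"x": 0,"y": 0,"z": 0,"ax": 0,"ay": 0,"az": 0,"grip": 50}]}}

```text
clock: 2.45
ee_pos: [0.5062, 0.0634, 0.1021]
ee_rot: [0.994, 0.107, 0.005, -0.0]
ft_force: [0.1, 0.1, 0.2]
opening: 0.501
```

```bash
python3 - <<'E'
from plan import *
s=bot.get_state();print(s["ee_pos"],s["ft_force"])
cv2.imwrite("pics/wrist3.png",bot.camera("wrist")[:,:,::-1])
cv2.imwrite("pics/side3.png",cv2.resize(bot.camera("side")[180:350,235:435,::-1],None,fx=4,fy=3.5,interpolation=cv2.INTER_CUBIC))
c=cam("wrist",s);print(proj(c,(.5023,.0632,.119)))
E
```

```text
[0.50618561 0.06339498 0.10206463] [0.11360948 0.104535   0.15991712]
[313.02119167 334.029599  ]
```

View pics/wrist3.png

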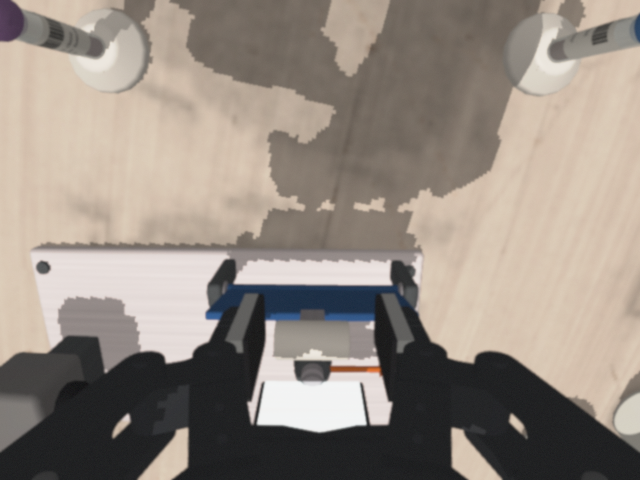

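View pics/side3.png

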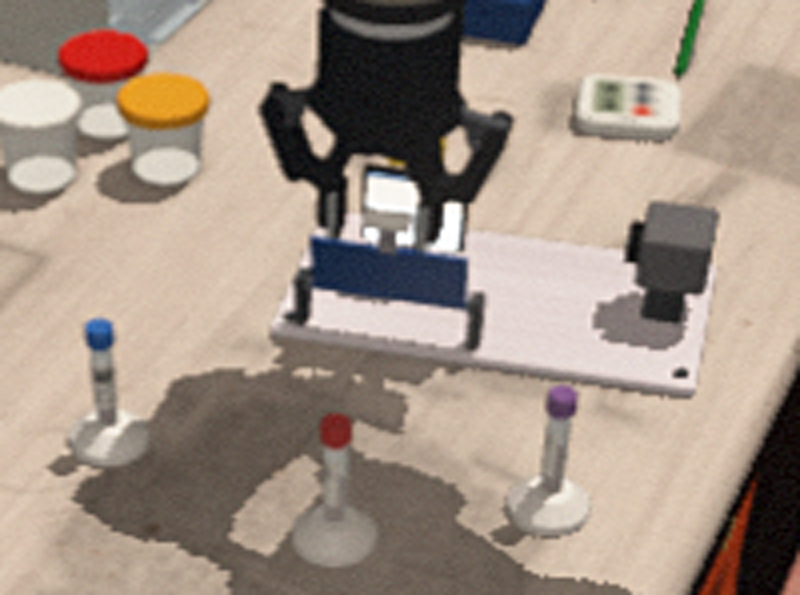

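Knob at (312,338), about 3 mm towards tool -x. Shift, then close gently.

Call:
{"method": "jog_arm", "body": {"rows": [{"x": -0.35,"y": 0,"z": 0.4,"ax": 0,"ay": -0.009,"az": 0,"grip": 50},{"x": 0,"y": 0,"z": 0,"ax": 0,"ay": 0,"az": 0,"grip": 25},{"x": 0,"y": 0,"z": 0,"ax": 0,"ay": 0,"az": 0,"grip": 20},{"x": 0,"y": 0,"z": 0,"ax": 0,"ay": 0,"az": 0,"grip": 10},{"x": 0,"y": 0,"z": 0,"ax": 0,"ay": 0,"az": 0,"grip": 10}], "newtons": 25}}

```text
clock: 3.05
ee_pos: [0.5035, 0.0625, 0.1029]
ee_rot: [0.994, 0.107, 0.002, 0.001]
ft_force: [1.1, -0.5, -7.1]
opening: 0.299
```

```bash
python3 - <<'E'
from plan import *
s=bot.get_state();print(s)
cv2.imwrite("pics/wrist4.png",bot.camera("wrist")[:,:,::-1])
E
```

```text
{'clock': 3.05, 'joint_positions': array([-2.68801691e-02,  4.52428868e-01,  1.75043596e+00, -1.52037918e-03,
        9.33775128e-01, -2.40131066e-01]), 'dq': array([-1.21552476e-03, -7.38645185e-05,  2.72184870e-03, -7.54773105e-04,
       -1.59915337e-03, -9.26438241e-04]), 'joint_efforts': array([ 1.75769920e-01, -4.71622109e+01, -2.07269740e+01, -4.79416311e-03,
        5.00074401e-01, -3.56660545e-03]), 'ee_pos': array([0.50349181, 0.06250711, 0.1028844 ]), 'ee_rot': array([9.94269595e-01, 1.06871258e-01, 2.37281617e-03, 9.36388910e-04]), 'ft_force': array([ 1.08454724, -0.53527089, -7.05998098]), 'wrist_torque': array([ 0.03102566, -0.39441133, -0.03004452]), 'opening': 0.29908645923671295}
```

View pics/wrist4.png

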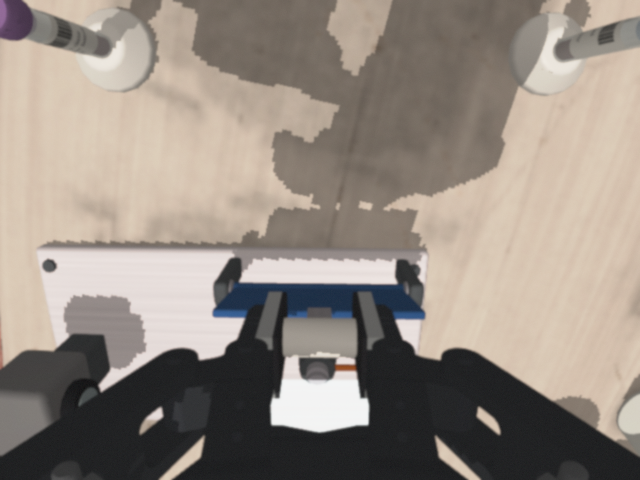

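```bash
python3 - <<'E'
import numpy as np
t=np.linspace(.21,1.571,15)
for a,b in zip(t,t[1:]): print(round(b,2),"y %.2f z %.2f"%(-7.6*(np.sin(b)-np.sin(a)),-7.6*(np.cos(b)-np.cos(a))))
E
```

```text
0.31 y -0.71 z 0.19
0.4 y -0.69 z 0.26
0.5 y -0.66 z 0.32
0.6 y -0.63 z 0.39
0.7 y -0.59 z 0.45
0.79 y -0.54 z 0.50
0.89 y -0.49 z 0.55
0.99 y -0.44 z 0.60
1.08 y -0.38 z 0.64
1.18 y -0.31 z 0.67
1.28 y -0.25 z 0.70
1.38 y -0.18 z 0.72
1.47 y -0.11 z 0.73
1.57 y -0.04 z 0.74
```

Call:
{"method": "jog_arm", "body": {"rows": [{"x": 0,"y": -0.7,"z": 0.2,"ax": 0,"ay": 0,"az": 0,"grip": 10},{"x": 0,"y": -0.7,"z": 0.26,"ax": 0,"ay": 0,"az": 0,"grip": 10},{"x": 0,"y": -0.66,"z": 0.32,"ax": 0,"ay": 0,"az": 0,"grip": 10},{"x": 0,"y": -0.63,"z": 0.39,"ax": 0,"ay": 0,"az": 0,"grip": 10}]}}

```text
clock: 3.5
ee_pos: [0.4982, 0.0888, 0.0923]
ee_rot: [0.994, 0.107, 0.003, 0.002]
ft_force: [-0.8, -3.6, 1.1]
opening: 0.297
```

Call:
{"method": "jog_arm", "body": {"rows": [{"x": 0,"y": -0.6,"z": 0.48,"ax": 0,"ay": 0,"az": 0,"grip": 10},{"x": 0,"y": -0.54,"z": 0.52,"ax": 0,"ay": 0,"az": 0,"grip": 10},{"x": 0,"y": -0.49,"z": 0.56,"ax": 0,"ay": 0,"az": 0,"grip": 10},{"x": 0,"y": -0.44,"z": 0.6,"ax": 0,"ay": 0,"az": 0,"grip": 10},{"x": 0,"y": -0.38,"z": 0.64,"ax": 0,"ay": 0,"az": 0,"grip": 10}]}}

```text
clock: 4.0
ee_pos: [0.4925, 0.1165, 0.0626]
ee_rot: [0.994, 0.107, 0.004, 0.002]
ft_force: [-2.2, -3.3, 2.7]
opening: 0.298
```

```bash
python3 - <<'E'
from plan import *
s=bot.get_state();print(s["ee_pos"],s["ft_force"],s["wrist_torque"])
cv2.imwrite("pics/wrist5.png",bot.camera("wrist")[:,:,::-1])
d=s["ee_pos"]-np.array([.5035,.0625,.1029]);y=np.array([-np.sin(.21),np.cos(.21),0])
print(d@y,d[2], np.arcsin(d@y/.076+np.sin(.21)),np.arccos(d[2]/.076+np.cos(.21)))
E
```

```text
[0.49253053 0.11645925 0.06257014] [-2.17631661 -3.30769421  2.70946094] [-0.58255532  0.23379395 -0.06737689]
0.055060503972078755 -0.040329864485684944 1.2024948572994256 1.106968474128173
```

View pics/wrist5.png

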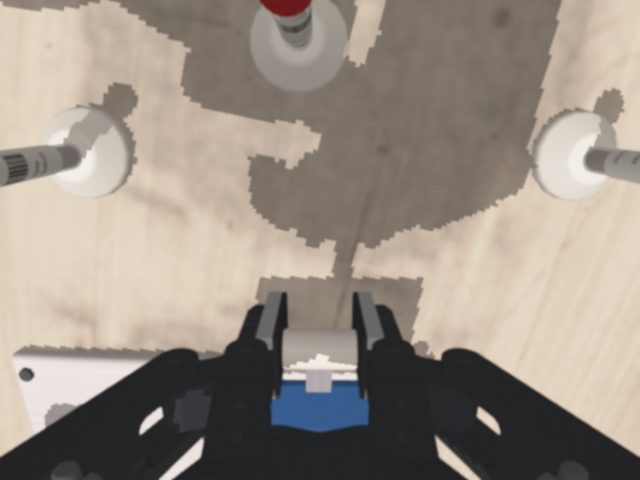

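Folding fine, knob held. Continue to level.

Call:
{"method": "jog_arm", "body": {"rows": [{"x": 0,"y": -0.2,"z": 0.68,"ax": 0,"ay": 0,"az": 0,"grip": 10},{"x": 0,"y": -0.15,"z": 0.72,"ax": 0,"ay": 0,"az": 0,"grip": 10},{"x": 0,"y": -0.1,"z": 0.74,"ax": 0,"ay": 0,"az": 0,"grip": 10},{"x": 0,"y": -0.04,"z": 0.74,"ax": 0,"ay": 0,"az": 0,"grip": 10},{"x": 0,"y": 0,"z": 0.6,"ax": 0,"ay": 0,"az": 0,"grip": 10}]}}

```text
clock: 4.55
ee_pos: [0.4908, 0.125, 0.025]
ee_rot: [0.994, 0.107, 0.003, -0.0]
ft_force: [-2.6, 0.4, 3.4]
opening: 0.299
```

```bash
python3 - <<'E'
from plan import *
s=bot.get_state();print(s["ee_pos"],s["ft_force"],s["wrist_torque"])
cv2.imwrite("pics/side6.png",cv2.resize(bot.camera("side")[180:350,235:435,::-1],None,fx=4,fy=3.5,interpolation=cv2.INTER_CUBIC))
d=s["ee_pos"]-np.array([.5035,.0625,.1029]);y=np.array([-np.sin(.21),np.cos(.21),0])
print(d@y,d[2], d@y/.076+np.sin(.21),np.arccos(d[2]/.076+np.cos(.21)))
E
```

```text
[0.49082769 0.12495854 0.02503469] [-2.55265051  0.42511006  3.41032922] [-0.15768957  0.25070181  0.05079357]
0.06372804852372836 -0.07786531110868741 1.0469868541056833 1.617325766758919
```

View pics/side6.png

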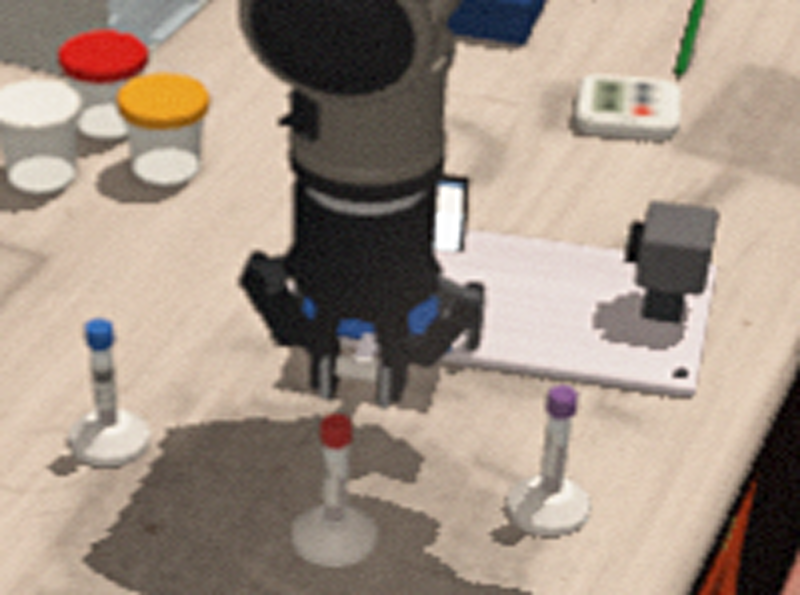

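Call:
{"method": "jog_arm", "body": {"rows": [{"x": 0,"y": 0,"z": -0.2,"ax": 0,"ay": 0,"az": 0,"grip": 10},{"x": 0,"y": 0,"z": 0,"ax": 0,"ay": 0,"az": 0,"grip": 10},{"x": 0,"y": 0,"z": 0,"ax": 0,"ay": 0,"az": 0,"grip": 50},{"x": 0,"y": 0,"z": 0,"ax": 0,"ay": 0,"az": 0,"grip": 50}]}}

```text
clock: 5.0
ee_pos: [0.4915, 0.1245, 0.0259]
ee_rot: [0.994, 0.107, 0.004, -0.0]
ft_force: [-0.4, -1.4, -0.2]
opening: 0.503
```

```bash
python3 - <<'E'
from plan import *
s=bot.get_state();print(s["ee_pos"],s["ft_force"])
cv2.imwrite("pics/wrist6.png",bot.camera("wrist")[:,:,::-1])
E
```

```text
[0.49149412 0.12449645 0.02592316] [-0.42629269 -1.36843708 -0.22128907]
```

View pics/wrist6.png

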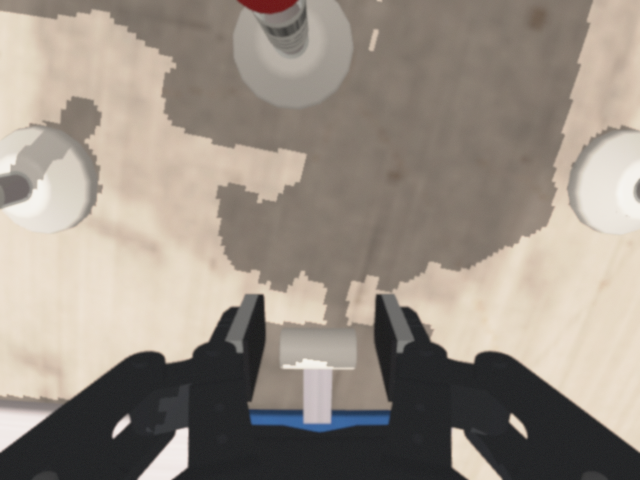

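Released, with knob at (318,346). Rise and check the level.

Call:
{"method": "jog_arm", "body": {"rows": [{"x": 0,"y": 0,"z": -4,"ax": 0,"ay": 0,"az": 0,"grip": 50},{"x": 0,"y": 0,"z": -4.5,"ax": 0,"ay": 0,"az": 0,"grip": 60},{"x": 0,"y": 0,"z": -4.5,"ax": 0,"ay": 0,"az": 0,"grip": 60},{"x": 0,"y": 0,"z": -4.5,"ax": 0,"ay": 0,"az": 0,"grip": 60},{"x": 0,"y": 0,"z": 0,"ax": 0,"ay": 0,"az": 0,"grip": 60}]}}

```text
clock: 5.55
ee_pos: [0.4904, 0.1231, 0.2066]
ee_rot: [0.994, 0.106, 0.002, 0.0]
ft_force: [0.1, -0.5, -0.6]
opening: 0.6
```

```bash
python3 - <<'E'
from plan import *
s=bot.get_state();print(s["ee_pos"],s["ft_force"]);np.save("s7.npy",s,allow_pickle=True)
cv2.imwrite("pics/wrist7.png",bot.camera("wrist")[:,:,::-1])
cv2.imwrite("pics/side7.png",cv2.resize(bot.camera("side")[200:350,235:435,::-1],None,fx=4,fy=4,interpolation=cv2.INTER_CUBIC))
E
```

```text
[0.49043171 0.12312963 0.20661667] [ 0.09875055 -0.4549083  -0.55715292]
```

View pics/wrist7.png

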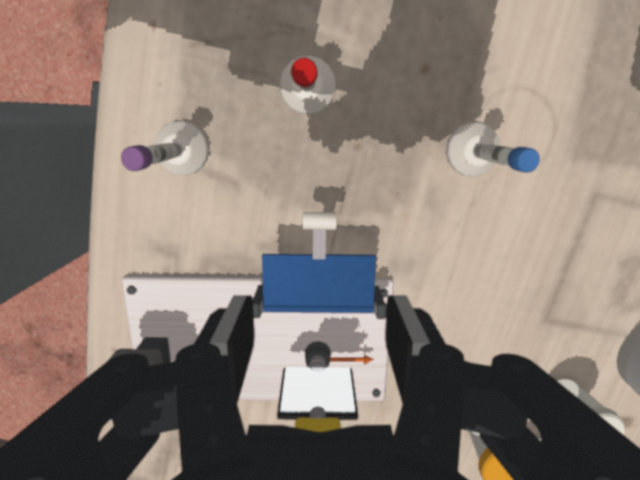

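View pics/side7.png

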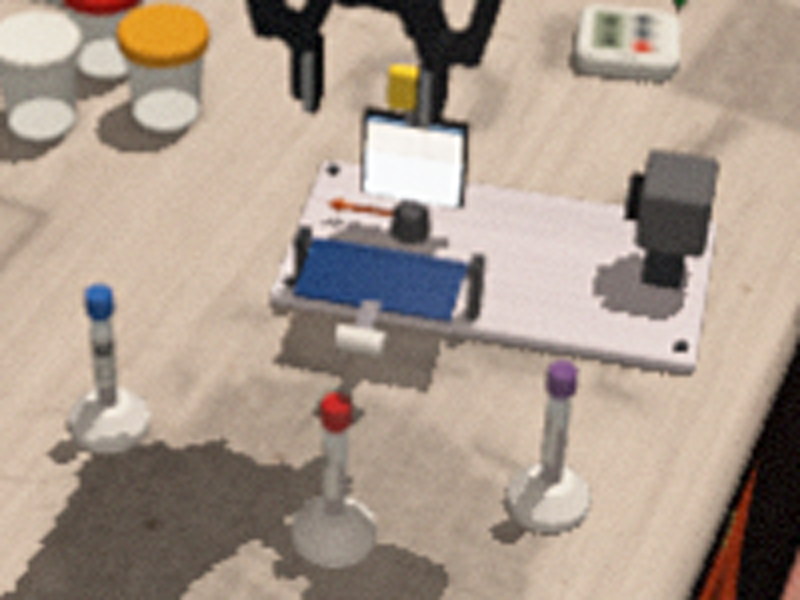

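```bash
python3 - <<'E'
from plan import *
np.set_printoptions(precision=4,suppress=True)
s=np.load("s7.npy",allow_pickle=True).item();c=cam("wrist",s);A=cam("side")
S=lambda u,v:(235+(u+.5)/4-.5,200+(v+.5)/4-.5)
print("knob",tri(c,(319.5,221),A,S(360,339)))
for n,w,q in [("panL",(263,254),(293,289)),("panR",(376.5,254.5),(456,317)),("pL hinge",(264,310),(313,241)),("pR hinge",(375,311),(471,265)),("red",(304,71),(335,411)),("purple",(136,158),(562,378)),("blue",(524,159),(99,301))]:
    print(n,*tri(c,w,A,S(*q)))
p=onz(c,(124,276),.01);q=onz(c,(372,281),.01);print("edge",np.degrees(np.arctan2(*(q-p)[1::-1])))
print("disc/pointer",onz(c,(318,355),.02),onz(c,(373,359.5),.015),"footR",onz(c,(307,85),.0))
print("mirror top edge",onz(c,(278,416),.097),onz(c,(357,418),.097))
print("holes",onz(c,(131,290),.01),onz(c,(376,393),.01))
E
```

```text
knob (array([0.4909, 0.1208, 0.0469]), np.float64(0.0008832481352821244))
panL [0.4853 0.1387 0.1199] 0.07532905696300445
panR [0.4902 0.1022 0.0661] 0.09223225232037709
pL hinge [0.489  0.1142 0.1373] 0.0721632932569204
pR hinge [0.4993 0.0594 0.0682] 0.09355403877661866
red [0.46   0.2207 0.0945] 0.0014601173177240846
purple [0.3652 0.1486 0.0944] 0.000765245948217297
blue [0.609  0.2001 0.0932] 0.0011888299885432162
edge 10.959734812898617
disc/pointer [ 0.5182 -0.0137  0.02  ] [ 0.572 -0.011  0.015] footR [0.4589 0.2201 0.    ]
mirror top edge [ 0.4889 -0.0251  0.097 ] [ 0.549  -0.0144  0.097 ]
holes [0.3341 0.0101 0.01  ] [ 0.5866 -0.0519  0.01  ]
```

Knob is at z ≈ 0.047, near level (0.045). Recheck the panel with the correct corner matching, and plan the move above the handle.

```bash
python3 - <<'E'
from plan import *
np.set_printoptions(precision=4,suppress=True)
s=np.load("s7.npy",allow_pickle=True).item();c=cam("wrist",s);A=cam("side")
S=lambda u,v:(235+(u+.5)/4-.5,200+(v+.5)/4-.5)
for n,w,q in [("outR",(376.5,254.5),(293,289)),("outL",(263,254),(456,317)),("hL",(264,310),(471,265)),("hR",(375,311),(313,241))]:
    print(n,*tri(c,w,A,S(*q)))
plan([.5185,-.0166,.2],np.radians(-78.1),n=14)
E
```

```text
outR [0.5401 0.105  0.0522] 0.0009063624964855991
outL [0.4508 0.0841 0.0484] 0.003759371078541222
hL [0.4606 0.0344 0.0446] 0.001746641458344735
hR [0.553  0.0528 0.0432] 0.0004175347676415869
n 14 dist [ 0.0308 -0.1394 -0.0015] rot [0.003 0.004 1.575]
{"x":0.01,"y":1.02,"z":0.01,"ax":0.000,"ay":0.000,"az":0.113},
{"x":0.12,"y":1.01,"z":0.01,"ax":0.000,"ay":0.000,"az":0.113},
{"x":0.23,"y":0.99,"z":0.01,"ax":0.000,"ay":0.000,"az":0.113},
{"x":0.34,"y":0.96,"z":0.01,"ax":0.000,"ay":0.000,"az":0.113},
{"x":0.45,"y":0.92,"z":0.01,"ax":0.000,"ay":0.000,"az":0.113},
{"x":0.55,"y":0.86,"z":0.01,"ax":0.000,"ay":0.000,"az":0.113},
{"x":0.64,"y":0.79,"z":0.01,"ax":0.000,"ay":0.000,"az":0.113},
{"x":0.73,"y":0.72,"z":0.01,"ax":0.000,"ay":0.000,"az":0.113},
{"x":0.80,"y":0.63,"z":0.01,"ax":0.000,"ay":0.000,"az":0.113},
{"x":0.87,"y":0.54,"z":0.01,"ax":0.000,"ay":0.000,"az":0.113},
{"x":0.92,"y":0.43,"z":0.01,"ax":0.000,"ay":0.000,"az":0.113},
{"x":0.97,"y":0.33,"z":0.01,"ax":0.000,"ay":0.000,"az":0.113},
{"x":1.00,"y":0.22,"z":0.01,"ax":0.000,"ay":0.000,"az":0.113},
{"x":1.01,"y":0.10,"z":0.01,"ax":0.000,"ay":0.000,"az":0.113},
```

```bash
python3 - <<'E'
from plan import *
np.set_printoptions(precision=4,suppress=True)
s=np.load("s7.npy",allow_pickle=True).item();c=cam("wrist",s);A=cam("side")
S=lambda u,v:(235+(u+.5)/4-.5,200+(v+.5)/4-.5)
from scipy.optimize import minimize_scalar
ax=np.array([.5185,-.0166,0])
for yw in (11.3,12,12.7):
  a=np.radians(yw);x=np.array([np.cos(a),np.sin(a),0]);y=np.array([-x[1],x[0],0])
  K=lambda t,xo,r:ax+x*xo+y*(.065+r*np.sin(t))+np.array([0,0,.045+r*np.cos(t)])
  for n,cc,uv,xo,r in [("knob w",c,(319.5,221),0,.076),("knob s",A,S(360,339),0,.076),("cornR s",A,S(293,289),.046,.048),("cornL s",A,S(456,317),-.046,.048)]:
    f=lambda t:np.linalg.norm(proj(cc,K(t,xo,r))-uv)
    m=minimize_scalar(f,bounds=(1,1.9),method="bounded");print(yw,n,round(m.x,3),round(m.fun,2),proj(cc,K(1.571,xo,r))-uv)
E
```

```text
11.3 knob w 1.504 0.73 [ 0.6816 -1.8175]
11.3 knob s 1.536 0.08 [0.0475 0.8755]
11.3 cornR s 1.464 0.01 [-0.018   1.7549]
11.3 cornL s 1.469 1.13 [-1.2546  1.5764]
12 knob w 1.502 1.51 [-1.5251 -1.8331]
12 knob s 1.533 0.83 [0.8014 1.0045]
12 cornR s 1.45 0.54 [0.5078 2.014 ]
12 cornL s 1.476 0.49 [-0.6063  1.5126]
12.7 knob w 1.504 3.75 [-3.732  -1.8224]
12.7 knob s 1.529 1.6 [1.5577 1.1272]
12.7 cornR s 1.436 1.08 [1.0388 2.2691]
12.7 cornL s 1.483 0.15 [0.0401 1.4435]
```

Estimates range 1.50–1.60, so I'll gauge it mechanically: with shut fingertips, the knob's top should be at z = 0.052 when level.

Call:
{"method": "jog_arm", "body": {"rows": [{"x": 0,"y": 0,"z": 4,"ax": 0,"ay": 0,"az": 0,"grip": 0},{"x": 0,"y": 0.15,"z": 4,"ax": 0,"ay": 0,"az": 0,"grip": 0},{"x": 0,"y": 0,"z": 4,"ax": 0,"ay": 0,"az": 0,"grip": 0},{"x": 0,"y": 0,"z": 1,"ax": 0,"ay": 0,"az": 0,"grip": 0},{"x": 0,"y": 0,"z": 0,"ax": 0,"ay": 0,"az": 0,"grip": 0},{"x": 0,"y": 0,"z": 0,"ax": 0,"ay": 0,"az": 0,"grip": 0}]}}

```text
clock: 6.25
ee_pos: [0.4823, 0.1201, 0.0601]
ee_rot: [0.994, 0.106, -0.008, 0.0]
ft_force: [0.8, -0.5, -0.0]
opening: -0.002
```

```bash
python3 - <<'E'
from plan import *
s=bot.get_state();print(s["ee_pos"],s["ft_force"],s["opening"])
cv2.imwrite("pics/wrist8.png",bot.camera("wrist")[:,:,::-1])
E
```

```text
[0.48232063 0.12011862 0.06009899] [ 0.80713265 -0.50941257 -0.01344196] -0.0022386847675718224
```

View pics/wrist8.png

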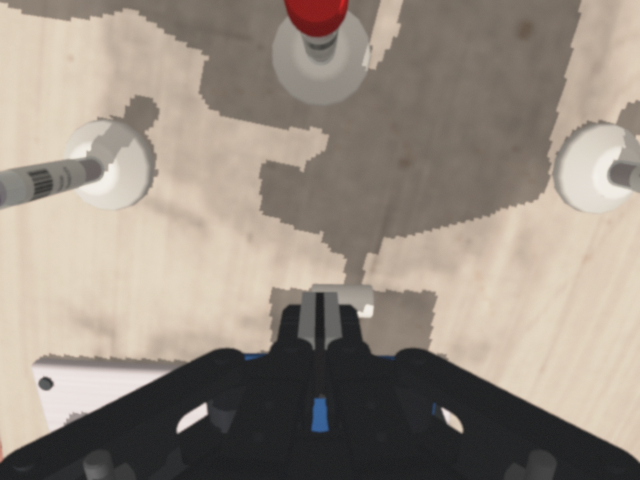

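```bash
python3 -c "
from plan import *
plan([.4909,.1205,.0595],np.radians(12),n=2)"
```

```text
n 2 dist [ 0.0084  0.0004 -0.0009] rot [-0.001  0.015  0.002]
{"x":0.42,"y":0.07,"z":0.04,"ax":-0.001,"ay":0.008,"az":0.001},
{"x":0.42,"y":0.07,"z":0.04,"ax":-0.001,"ay":0.008,"az":0.001},
```

Call:
{"method": "jog_arm", "body": {"rows": [{"x": 0.42,"y": 0.07,"z": 0,"ax": 0,"ay": 0.008,"az": 0,"grip": 0},{"x": 0.42,"y": 0.07,"z": 0,"ax": 0,"ay": 0.008,"az": 0,"grip": 0},{"x": 0,"y": 0,"z": 0.3,"ax": 0,"ay": 0,"az": 0,"grip": 0},{"x": 0,"y": 0,"z": 0,"ax": 0,"ay": 0,"az": 0,"grip": 0}]}}

```text
clock: 6.7
ee_pos: [0.4936, 0.1208, 0.0596]
ee_rot: [0.994, 0.106, 0.004, -0.001]
ft_force: [-0.6, -0.5, 0.4]
opening: 0.0
```

Call:
{"method": "jog_arm", "body": {"rows": [{"x": 0,"y": 0,"z": 0.2,"ax": 0,"ay": 0,"az": 0,"grip": 0},{"x": 0,"y": 0,"z": 0,"ax": 0,"ay": 0,"az": 0,"grip": 0}]}}

```text
clock: 6.9
ee_pos: [0.4939, 0.1208, 0.0579]
ee_rot: [0.994, 0.106, 0.004, -0.001]
ft_force: [-0.3, 0.3, -1.0]
opening: 0.003
```

Call:
{"method": "jog_arm", "body": {"rows": [{"x": 0,"y": 0,"z": 0.2,"ax": 0,"ay": 0,"az": 0,"grip": 0},{"x": 0,"y": 0,"z": 0,"ax": 0,"ay": 0,"az": 0,"grip": 0}]}}

```text
clock: 7.1
ee_pos: [0.4939, 0.1208, 0.0558]
ee_rot: [0.994, 0.106, 0.004, -0.001]
ft_force: [0.2, -0.0, -0.1]
opening: -0.003
```

Call:
{"method": "jog_arm", "body": {"rows": [{"x": 0,"y": 0,"z": 0.2,"ax": 0,"ay": 0,"az": 0,"grip": 0},{"x": 0,"y": 0,"z": 0,"ax": 0,"ay": 0,"az": 0,"grip": 0}]}}

```text
clock: 7.3
ee_pos: [0.4939, 0.1208, 0.0536]
ee_rot: [0.994, 0.106, 0.004, -0.001]
ft_force: [0.3, 0.1, 1.1]
opening: -0.0
```

Call:
{"method": "jog_arm", "body": {"rows": [{"x": 0,"y": 0,"z": 0.2,"ax": 0,"ay": 0,"az": 0,"grip": 0},{"x": 0,"y": 0,"z": 0,"ax": 0,"ay": 0,"az": 0,"grip": 0}]}}

```text
clock: 7.5
ee_pos: [0.494, 0.121, 0.0516]
ee_rot: [0.994, 0.106, 0.004, -0.001]
ft_force: [-0.4, 0.2, 0.6]
opening: -0.001
```

Tip at 0.0516 with at most about a friction-level push, so the cover is now level to within about 2°. Up and over to the handle.

Call:
{"method": "jog_arm", "body": {"rows": [{"x": 0,"y": 0,"z": -4.5,"ax": 0,"ay": 0,"az": 0,"grip": 0},{"x": 0,"y": 0,"z": -4.5,"ax": 0,"ay": 0,"az": 0,"grip": 10},{"x": 0,"y": 0,"z": -4.5,"ax": 0,"ay": 0,"az": 0.113,"grip": 20},{"x": 0,"y": 0,"z": -1.5,"ax": 0,"ay": 0,"az": 0.113,"grip": 40},{"x": 0,"y": 0,"z": 0,"ax": 0,"ay": 0,"az": 0.113,"grip": 50},{"x": 0,"y": 0,"z": 0,"ax": 0,"ay": 0,"az": 0.113,"grip": 50}]}}

```text
clock: 8.1
ee_pos: [0.4921, 0.1203, 0.2068]
ee_rot: [0.992, -0.128, 0.003, -0.001]
ft_force: [0.6, -1.5, -0.1]
opening: 0.503
```

```bash
python3 -c "
from plan import *
plan([.5185,-.0166,.2],np.radians(-78.1),n=10)"
```

```text
n 10 dist [ 0.0264 -0.1369 -0.0068] rot [-0.006 -0.003  1.107]
{"x":0.60,"y":1.26,"z":0.07,"ax":-0.001,"ay":-0.000,"az":0.111},
{"x":0.74,"y":1.18,"z":0.07,"ax":-0.001,"ay":-0.000,"az":0.111},
{"x":0.86,"y":1.10,"z":0.07,"ax":-0.001,"ay":-0.000,"az":0.111},
{"x":0.98,"y":0.99,"z":0.07,"ax":-0.001,"ay":-0.000,"az":0.111},
{"x":1.08,"y":0.88,"z":0.07,"ax":-0.001,"ay":-0.000,"az":0.111},
{"x":1.17,"y":0.75,"z":0.07,"ax":-0.001,"ay":-0.000,"az":0.111},
{"x":1.25,"y":0.62,"z":0.07,"ax":-0.001,"ay":-0.000,"az":0.111},
{"x":1.31,"y":0.48,"z":0.07,"ax":-0.001,"ay":-0.000,"az":0.111},
{"x":1.35,"y":0.33,"z":0.07,"ax":-0.001,"ay":-0.000,"az":0.111},
{"x":1.38,"y":0.18,"z":0.07,"ax":-0.001,"ay":-0.000,"az":0.111},
```

Call:
{"method": "jog_arm", "body": {"rows": [{"x": 0.6,"y": 1.26,"z": 0.07,"ax": -0.001,"ay": 0,"az": 0.111,"grip": 50},{"x": 0.74,"y": 1.18,"z": 0.07,"ax": -0.001,"ay": 0,"az": 0.111,"grip": 50},{"x": 0.86,"y": 1.1,"z": 0.07,"ax": -0.001,"ay": 0,"az": 0.111,"grip": 50},{"x": 0.98,"y": 1.0,"z": 0.07,"ax": -0.001,"ay": 0,"az": 0.111,"grip": 50},{"x": 1.08,"y": 0.88,"z": 0.07,"ax": -0.001,"ay": 0,"az": 0.111,"grip": 50},{"x": 1.17,"y": 0.75,"z": 0.07,"ax": -0.001,"ay": 0,"az": 0.111,"grip": 50},{"x": 1.25,"y": 0.62,"z": 0.07,"ax": 0,"ay": 0,"az": 0.111,"grip": 50},{"x": 1.3,"y": 0.48,"z": 0.07,"ax": 0,"ay": 0,"az": 0.111,"grip": 50},{"x": 1.35,"y": 0.33,"z": 0.07,"ax": 0,"ay": 0,"az": 0.111,"grip": 50},{"x": 1.38,"y": 0.18,"z": 0.07,"ax": 0,"ay": 0,"az": 0.111,"grip": 50}]}}

```text
clock: 9.1
ee_pos: [0.5148, -0.0207, 0.1998]
ee_rot: [0.762, -0.648, 0.002, 0.001]
ft_force: [0.6, -0.2, -0.0]
opening: 0.499
```

```bash
python3 - <<'E'
from plan import *
s=bot.get_state();c=cam("wrist",s);np.save("s9.npy",s,allow_pickle=True)
cv2.imwrite("pics/wrist9.png",bot.camera("wrist")[:,:,::-1])
print(proj(c,(.5185,-.0166,.121)))
plan([.5185,-.0166,.16],np.radians(-78.1),st=s,n=2)
E
```

```text
[312.31188782 242.11432483]
n 2 dist [ 0.0037  0.0041 -0.0398] rot [-0.001 -0.003 -0.047]
{"x":-0.18,"y":-0.21,"z":1.99,"ax":-0.000,"ay":-0.002,"az":-0.023},
{"x":-0.17,"y":-0.22,"z":1.99,"ax":-0.000,"ay":-0.002,"az":-0.023},
```

View pics/wrist9.png

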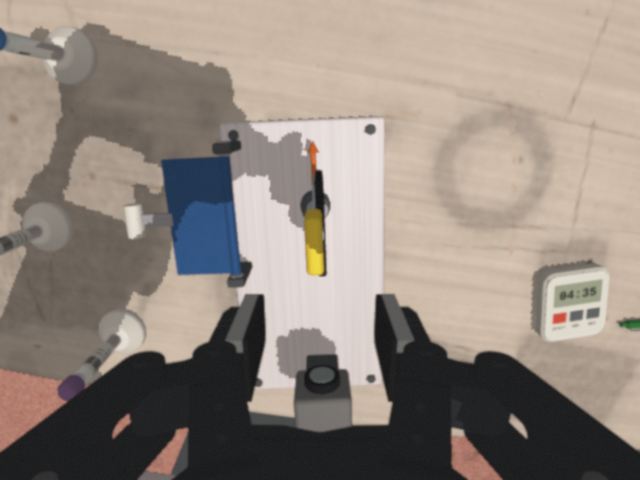

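The wrist view shows the whole station: handle at (315,242), lens camera at (321,400), pointer tip at (313,145), holes at (370,129), (371,379), (258,383). This gives a good yaw estimate.

```bash
python3 - <<'E'
from plan import *
np.set_printoptions(precision=4,suppress=True)
s=np.load("s9.npy",allow_pickle=True).item();c=cam("wrist",s)
ang=lambda p,q:np.degrees(np.arctan2(*(q-p)[1::-1]))
print("right edge",ang(onz(c,(380.5,380),.01),onz(c,(383.5,119),.01)))
print("holes",ang(onz(c,(371,379),.01),onz(c,(370,129),.01)),onz(c,(371,379),.01),onz(c,(370,129),.01),onz(c,(258,383),.01),onz(c,(233,135),.01))
print("hole y",ang(onz(c,(371,379),.01),onz(c,(258,383),.01))-90)
print("handle",onz(c,(315,242),.12),"disc",onz(c,(315,205),.02),"ptr tip",onz(c,(313,145),.015))
print("lens",onz(c,(321,376),.09),"knob",onz(c,(135,221),.045),"red foot",onz(c,(47,226),.012),"hinge line",ang(onz(c,(240,270),.045),onz(c,(233,158),.045)))
E
```

```text
right edge 11.17252927169828
holes 11.547497788636383 [ 0.3556 -0.0986  0.01  ] [ 0.5864 -0.0514  0.01  ] [0.3334 0.0101 0.01  ] [0.5643 0.0572 0.01  ]
hole y 11.52593034064067
handle [ 0.5185 -0.0182  0.12  ] disc [ 0.5197 -0.0172  0.02  ] ptr tip [ 0.5668 -0.0081  0.015 ]
lens [ 0.4079 -0.0399  0.09  ] knob [0.4905 0.1196 0.045 ] red foot [0.4628 0.2146 0.012 ] hinge line 9.420679560515897
```

```bash
python3 -c "
from plan import *
plan([.5187,-.0177,.104],np.radians(-78.4),n=4)"
```

```text
n 4 dist [ 0.0035  0.0049 -0.0957] rot [-0.001 -0.005 -0.048]
{"x":-0.12,"y":-0.10,"z":2.39,"ax":-0.000,"ay":-0.001,"az":-0.012},
{"x":-0.11,"y":-0.11,"z":2.39,"ax":-0.000,"ay":-0.001,"az":-0.012},
{"x":-0.11,"y":-0.11,"z":2.39,"ax":-0.000,"ay":-0.001,"az":-0.012},
{"x":-0.11,"y":-0.11,"z":2.39,"ax":-0.000,"ay":-0.001,"az":-0.012},
```

Call:
{"method": "jog_arm", "body": {"rows": [{"x": -0.12,"y": -0.11,"z": 2.4,"ax": 0,"ay": -0.001,"az": -0.012,"grip": 50},{"x": -0.12,"y": -0.11,"z": 2.4,"ax": 0,"ay": -0.001,"az": -0.012,"grip": 50},{"x": -0.12,"y": -0.11,"z": 1.4,"ax": 0,"ay": -0.001,"az": -0.012,"grip": 50},{"x": 0,"y": 0,"z": 0,"ax": 0,"ay": 0,"az": -0.012,"grip": 50}]}}

```text
clock: 9.55
ee_pos: [0.5183, -0.0189, 0.1363]
ee_rot: [0.777, -0.629, 0.002, -0.0]
ft_force: [0.3, 0.5, 0.3]
opening: 0.499
```

```bash
python3 - <<'E'
from plan import *
s=bot.get_state();c=cam("wrist",s);print(s["ee_pos"])
cv2.imwrite("pics/wrist10.png",bot.camera("wrist")[:,:,::-1])
print(proj(c,(.5187,-.0177,.121)))
plan([.5187,-.0177,.104],np.radians(-78.4),st=s,n=2)
E
```

```text
[ 0.51827964 -0.0189402   0.13632293]
[316.04456676 293.37714065]
n 2 dist [ 0.0004  0.0012 -0.0323] rot [-0.003 -0.002  0.007]
{"x":-0.06,"y":-0.03,"z":1.62,"ax":-0.001,"ay":-0.001,"az":0.003},
{"x":-0.06,"y":-0.03,"z":1.62,"ax":-0.001,"ay":-0.001,"az":0.003},
```

View pics/wrist10.png

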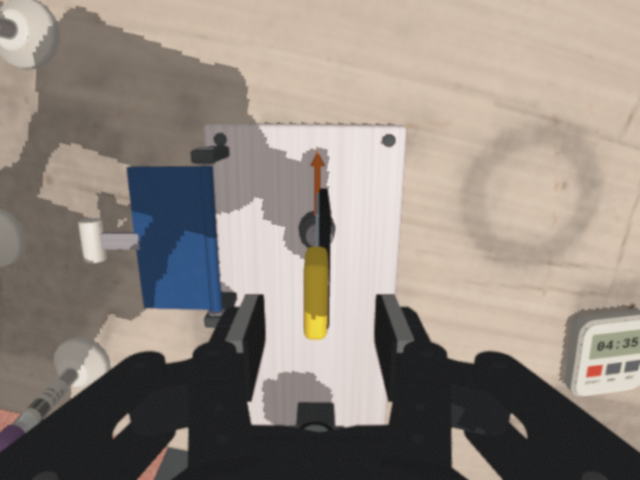

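The handle at (316,293) matches the prediction. Descend and grip.

Call:
{"method": "jog_arm", "body": {"rows": [{"x": -0.06,"y": -0.03,"z": 1.6,"ax": 0,"ay": -0.001,"az": 0.003,"grip": 50},{"x": -0.06,"y": -0.03,"z": 1.6,"ax": 0,"ay": -0.001,"az": 0.003,"grip": 50},{"x": 0,"y": 0,"z": 0,"ax": 0,"ay": 0,"az": 0,"grip": 30},{"x": 0,"y": 0,"z": 0,"ax": 0,"ay": 0,"az": 0,"grip": 14},{"x": 0,"y": 0,"z": 0,"ax": 0,"ay": 0,"az": 0,"grip": 5},{"x": 0,"y": 0,"z": 0,"ax": 0,"ay": 0,"az": 0,"grip": 0},{"x": 0,"y": 0,"z": 0,"ax": 0,"ay": 0,"az": 0,"grip": 0}], "newtons": 30}}

```text
clock: 10.3
ee_pos: [0.5213, -0.0167, 0.109]
ee_rot: [0.777, -0.629, 0.004, -0.003]
ft_force: [1.7, -0.0, -9.5]
opening: 0.112
```

```bash
python3 - <<'E'
from plan import *
s=bot.get_state();print(s["ee_pos"],s["ft_force"],s["wrist_torque"],s["opening"])
cv2.imwrite("pics/wrist11.png",bot.camera("wrist")[:,:,::-1])
q=R.from_quat(s["ee_rot"]).as_matrix();print(np.degrees(np.arctan2(q[1,0],q[0,0])))
plan([.5187,-.0177,s["ee_pos"][2]],np.radians(-32.3),st=s,n=8)
E
```

```text
[ 0.52129722 -0.01669743  0.10903452] [ 1.68066132 -0.04761831 -9.53073863] [-0.03429481 -0.24044332 -0.05646021] 0.1117062846658797
-78.00717901800033
n 8 dist [-0.0026 -0.001   0.    ] rot [-0.008 -0.006 -0.798]
{"x":0.01,"y":0.03,"z":-0.00,"ax":-0.001,"ay":-0.001,"az":-0.100},
{"x":0.00,"y":0.03,"z":-0.00,"ax":-0.001,"ay":-0.001,"az":-0.100},
{"x":-0.00,"y":0.03,"z":-0.00,"ax":-0.001,"ay":-0.001,"az":-0.100},
{"x":-0.00,"y":0.03,"z":-0.00,"ax":-0.001,"ay":-0.001,"az":-0.100},
{"x":-0.01,"y":0.03,"z":-0.00,"ax":-0.001,"ay":-0.001,"az":-0.100},
{"x":-0.01,"y":0.03,"z":-0.00,"ax":-0.001,"ay":-0.001,"az":-0.100},
{"x":-0.01,"y":0.03,"z":-0.00,"ax":-0.001,"ay":-0.001,"az":-0.100},
{"x":-0.02,"y":0.03,"z":-0.00,"ax":-0.001,"ay":-0.001,"az":-0.100},
```

View pics/wrist11.png

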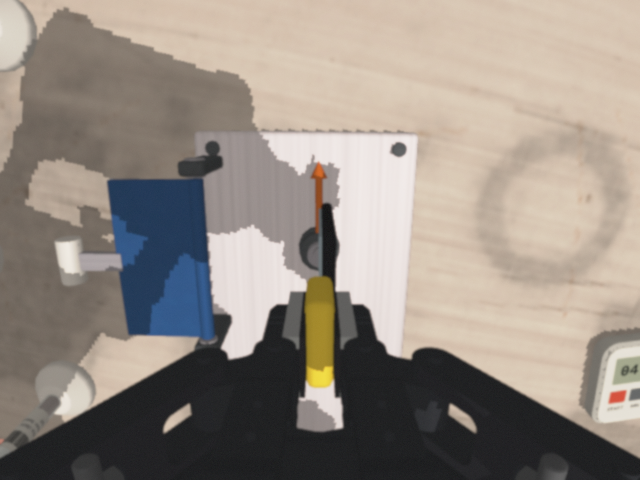

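Gripped (opening 9.5 mm), tool yaw −78.0°. Turn in two halves.

Call:
{"method": "jog_arm", "body": {"rows": [{"x": 0,"y": 0,"z": 0,"ax": -0.001,"ay": -0.001,"az": -0.1,"grip": 0},{"x": 0,"y": 0,"z": 0,"ax": -0.001,"ay": -0.001,"az": -0.1,"grip": 0},{"x": 0,"y": 0,"z": 0,"ax": -0.001,"ay": -0.001,"az": -0.1,"grip": 0},{"x": 0,"y": 0,"z": 0,"ax": -0.001,"ay": -0.001,"az": -0.1,"grip": 0}], "newtons": 40}}

```text
clock: 10.75
ee_pos: [0.5211, -0.016, 0.1091]
ee_rot: [0.89, -0.457, 0.001, -0.002]
ft_force: [0.8, 1.6, -8.2]
opening: 0.109
```

```bash
python3 - <<'E'
from plan import *
s=bot.get_state();print(s["ee_pos"],s["ft_force"],s["wrist_torque"],s["opening"])
q=R.from_quat(s["ee_rot"]).as_matrix();print(np.degrees(np.arctan2(q[1,0],q[0,0])))
plan([.519,-.017,s["ee_pos"][2]],np.radians(-32.3),st=s,n=4)
E
```

```text
[ 0.52107633 -0.01601221  0.10906322] [ 0.77277913  1.60047616 -8.23497183] [ 0.17031164 -0.399108   -0.05645624] 0.10895713709981539
-54.32557887641901
n 4 dist [-0.0021 -0.001   0.    ] rot [-0.005 -0.    -0.384]
{"x":-0.01,"y":0.06,"z":-0.00,"ax":-0.001,"ay":-0.000,"az":-0.096},
{"x":-0.02,"y":0.06,"z":-0.00,"ax":-0.001,"ay":-0.000,"az":-0.096},
{"x":-0.02,"y":0.05,"z":-0.00,"ax":-0.001,"ay":-0.000,"az":-0.096},
{"x":-0.03,"y":0.05,"z":-0.00,"ax":-0.001,"ay":-0.000,"az":-0.096},
```

Call:
{"method": "jog_arm", "body": {"rows": [{"x": 0,"y": 0.02,"z": 0,"ax": -0.001,"ay": 0,"az": -0.096,"grip": 0},{"x": 0,"y": 0.02,"z": 0,"ax": -0.001,"ay": 0,"az": -0.096,"grip": 0},{"x": 0,"y": 0.02,"z": 0,"ax": -0.001,"ay": 0,"az": -0.096,"grip": 0},{"x": 0,"y": 0.02,"z": 0,"ax": -0.001,"ay": 0,"az": -0.09,"grip": 0},{"x": 0,"y": 0,"z": 0,"ax": 0,"ay": 0,"az": 0,"grip": 0}]}}

```text
clock: 11.25
ee_pos: [0.5206, -0.0154, 0.109]
ee_rot: [0.962, -0.273, 0.0, -0.002]
ft_force: [0.2, 0.7, -8.8]
opening: 0.106
```

```bash
python3 - <<'E'
from plan import *
s=bot.get_state();print(s["ee_pos"],s["ft_force"],s["wrist_torque"],s["opening"]);np.save("s12.npy",s,allow_pickle=True)
q=R.from_quat(s["ee_rot"]).as_matrix();print(np.degrees(np.arctan2(q[1,0],q[0,0])))
cv2.imwrite("pics/wrist12.png",bot.camera("wrist")[:,:,::-1])
cv2.imwrite("pics/side12.png",cv2.resize(bot.camera("side")[200:350,235:435,::-1],None,fx=4,fy=4,interpolation=cv2.INTER_CUBIC))
a=bot.camera("scene")[:,:,::-1];cv2.imwrite("pics/scene12.png",cv2.resize(a[215:345,250:410],None,fx=4.6,fy=4.6,interpolation=cv2.INTER_CUBIC))
E
```

```text
[ 0.52057624 -0.01544902  0.10903528] [ 0.17949251  0.67136057 -8.75994809] [ 0.14196796 -0.493649   -0.09771231] 0.10604657390543684
-31.743619972922424
```

View pics/wrist12.png

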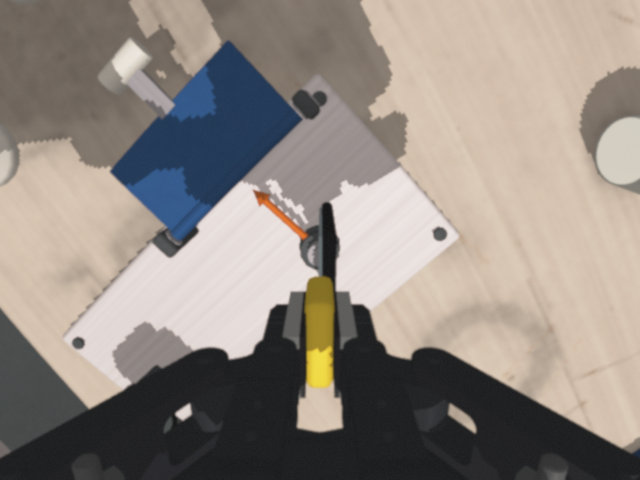

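View pics/side12.png

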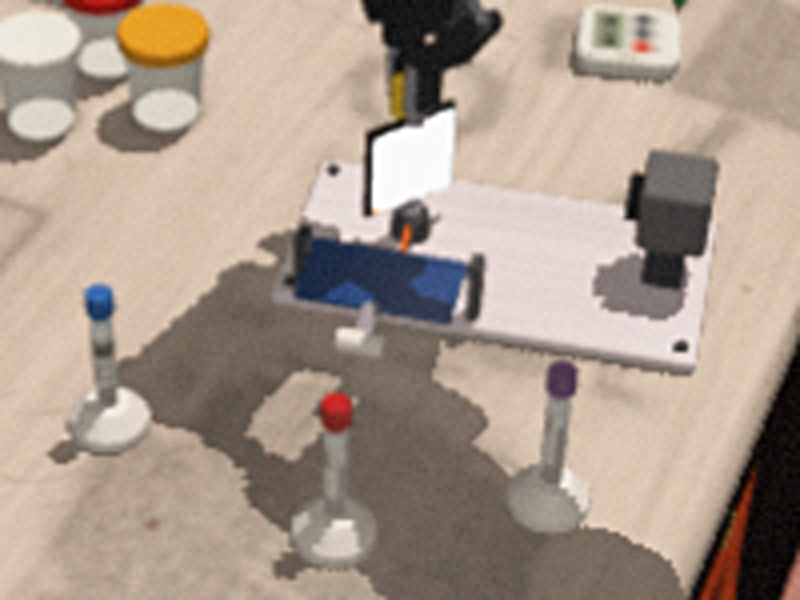

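View pics/scene12.png

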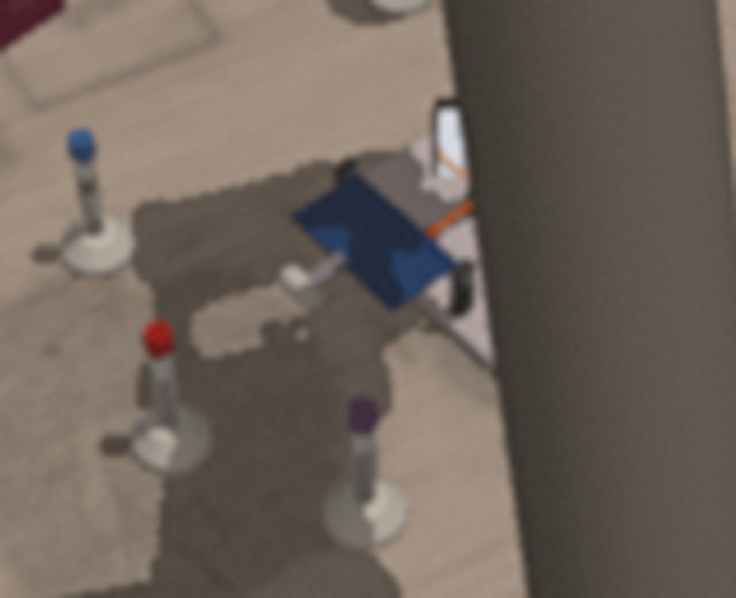

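The pointer (tip 258,193; root 305,236 in the wrist view) now points across the cover toward the red tube. Compute its direction by ray casting, and compare it with its rest direction and the plate edge in the same camera.

```bash
python3 - <<'E'
from plan import *
np.set_printoptions(precision=4,suppress=True)
ang=lambda p,q:np.degrees(np.arctan2(*(q-p)[1::-1]))
s=np.load("s12.npy",allow_pickle=True).item();c=cam("wrist",s)
im=cv2.imread("pics/wrist12.png")
def orange(im,box):
    hsv=cv2.cvtColor(im,cv2.COLOR_BGR2HSV);m=cv2.inRange(hsv,(3,130,90),(16,255,255))
    k=np.zeros_like(m);x0,y0,x1,y1=box;k[y0:y1,x0:x1]=m[y0:y1,x0:x1]
    ys,xs=np.nonzero(k);return np.stack([xs,ys],1).astype(float)
def fit(im,box,c,z):
    p=orange(im,box);w=np.array([onz(c,u,z)[:2] for u in p])
    vx,vy,x0,y0=cv2.fitLine(w.astype(np.float32),cv2.DIST_L2,0,1e-4,1e-5).ravel()
    return len(p),np.degrees(np.arctan2(vy,vx)),w.mean(0),w.min(0),w.max(0)
for z in (.012,.016,.02): print(z,fit(im,(240,180,312,245),c,z))
# rest, wrist9 
s9=np.load("s9.npy",allow_pickle=True).item();print("rest",fit(cv2.imread("pics/wrist9.png"),(300,135,330,200),cam("wrist",s9),.016))
s7=np.load("s7.npy",allow_pickle=True).item();print("rest7",fit(cv2.imread("pics/wrist7.png"),(328,345,380,372),cam("wrist",s7),.016))
h=onz(c,(440,234),.01);g=onz(c,(78,342.5),.01);print("holes",h,g)
h9=(np.array([.5864,-.0514]),np.array([.3334,.0101]));print("diag yaw now/9",ang(g,h),ang(h9[1],h9[0]))
print("front edge",ang(onz(c,(66,336),.01),onz(c,(320,76),.01)),"back",ang(onz(c,(458,236),.01),onz(c,(458,236),.01)))
print("disc",onz(c,(318,250),.02))
f=np.array([.5187,-.0174]);print("red dir",ang(np.append(f,0),np.array([.46,.221,0])))
E
```

```text
0.012 (427, np.float32(-75.24459), array([0.5083, 0.0123]), array([ 0.5013, -0.0086]), array([0.5157, 0.0316]))
0.016 (427, np.float32(-75.24455), array([0.5092, 0.0128]), array([ 0.5022, -0.0077]), array([0.5164, 0.0318]))
0.02 (427, np.float32(-75.244545), array([0.51  , 0.0134]), array([ 0.5031, -0.0068]), array([0.5171, 0.0321]))
rest (138, np.float32(11.533778), array([ 0.5577, -0.0082]), array([ 0.5446, -0.0119]), array([ 0.5684, -0.0038]))
rest7 (128, np.float32(11.329675), array([ 0.5519, -0.0147]), array([ 0.5313, -0.0197]), array([ 0.5693, -0.0094]))
holes [ 0.5866 -0.0518  0.01  ] [0.3342 0.0106 0.01  ]
diag yaw now/9 -13.888846796295402 -13.662638649810045
front edge 11.300492670864065 back 0.0
disc [ 0.5173 -0.0175  0.02  ]
red dir 103.83248575113106
```

Pointer is at 104.8° and the red tube lies at 103.8° from the axis. Tool yaw independently says about 1.1° too far in sight, so turn back about 0.5°.

Call:
{"method": "jog_arm", "body": {"rows": [{"x": 0,"y": 0,"z": 0,"ax": 0,"ay": 0,"az": 0.009,"grip": 0},{"x": 0,"y": 0,"z": 0,"ax": 0,"ay": 0,"az": 0,"grip": 0}]}}

```text
clock: 11.6
ee_pos: [0.5206, -0.0155, 0.1091]
ee_rot: [0.96, -0.281, 0.0, -0.002]
ft_force: [0.7, 0.8, -7.5]
opening: 0.108
```

```bash
cat > chk.py <<'E'
from plan import *
s=bot.get_state();c=cam("wrist",s);im=bot.camera("wrist")[:,:,::-1].copy()
q=R.from_quat(s["ee_rot"]).as_matrix();print("tool yaw",np.degrees(np.arctan2(q[1,0],q[0,0])),s["ft_force"],s["opening"],s["clock"])
m=cv2.inRange(cv2.cvtColor(im,cv2.COLOR_BGR2HSV),(3,130,90),(16,255,255));k=np.zeros_like(m);k[180:245,240:312]=m[180:245,240:312]
ys,xs=np.nonzero(k);w=np.array([onz(c,u,.016)[:2] for u in zip(xs,ys)],np.float32)
vx,vy,x0,y0=cv2.fitLine(w,cv2.DIST_L2,0,1e-4,1e-5).ravel();t=np.degrees(np.arctan2(vy,vx))%180
print("pointer",len(xs),t,"at red y: x=",x0+(.221-y0)*vx/vy,"at axis y: x=",x0+(-.0174-y0)*vx/vy)
E
python3 chk.py
```

```text
tool yaw -32.64267638548392 [ 0.72526902  0.83621252 -7.53910924] 0.10844456857556499 11.6
pointer 427 102.90895 at red y: x= 0.4625487 at axis y: x= 0.5171888
```

Call:
{"method": "jog_arm", "body": {"rows": [{"x": 0,"y": 0,"z": 0,"ax": 0,"ay": 0,"az": -0.006,"grip": 0},{"x": 0,"y": 0,"z": 0,"ax": 0,"ay": 0,"az": 0,"grip": 0}]}}

```text
clock: 11.85
ee_pos: [0.5206, -0.0155, 0.109]
ee_rot: [0.961, -0.278, 0.0, -0.002]
ft_force: [0.3, 0.5, -9.0]
opening: 0.105
```

```bash
python3 chk.py
```

```text
tool yaw -32.28795094364753 [ 0.30838805  0.54937837 -8.97154738] 0.10508201566484564 11.85
pointer 425 103.64511 at red y: x= 0.4592462 at axis y: x= 0.51711994
```

Both checks agree: the pointer line passes within 1 mm of the tube. Let it settle and confirm it holds.

Call:
{"method": "jog_arm", "body": {"rows": [{"x": 0,"y": 0,"z": 0,"ax": 0,"ay": 0,"az": 0,"grip": 0},{"x": 0,"y": 0,"z": 0,"ax": 0,"ay": 0,"az": 0,"grip": 0},{"x": 0,"y": 0,"z": 0,"ax": 0,"ay": 0,"az": 0,"grip": 0},{"x": 0,"y": 0,"z": 0,"ax": 0,"ay": 0,"az": 0,"grip": 0},{"x": 0,"y": 0,"z": 0,"ax": 0,"ay": 0,"az": 0,"grip": 0}]}}

```text
clock: 12.4
ee_pos: [0.5206, -0.0155, 0.1091]
ee_rot: [0.961, -0.278, 0.0, -0.002]
ft_force: [1.2, 0.9, -8.7]
opening: 0.11
```

```bash
python3 chk.py; python3 -c "
from plan import *
cv2.imwrite('pics/side13.png',bot.camera('side')[:,:,::-1])"; python3 chk.py
```

```text
tool yaw -32.30671380434516 [ 1.15290708  0.87974855 -8.6733742 ] 0.10999296436658787 12.4
pointer 428 103.67611 at red y: x= 0.45915157 at axis y: x= 0.51716197
tool yaw -32.305666932011356 [ 0.49246227  1.83861758 -8.33506875] 0.10829733872399491 12.5
pointer 427 103.64077 at red y: x= 0.4593105 at axis y: x= 0.5171651
```

View pics/side13.png

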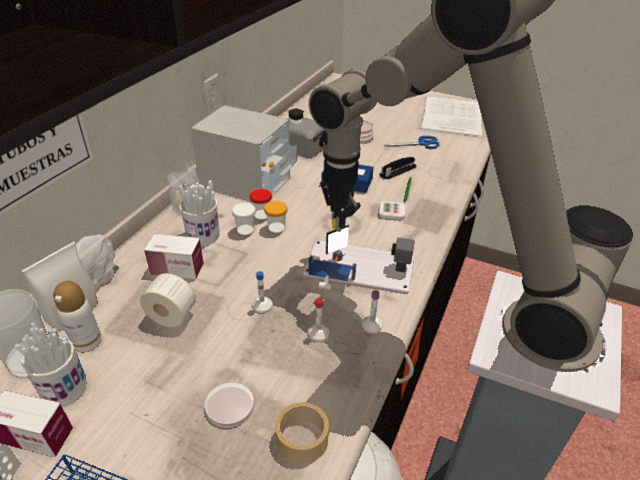

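The hold is steady. The cover is folded out (330,268), and the timer (391,210), dish (229,404) and tape (302,432) are where they were. Handing in.

```bash
python3 -c "
from workcell import bot
print(bot.close_job())"
```

```text
the job is handed in; nothing more can be done
None
```

The job is handed in at about 12.5 s of robot time. The blue cover is folded level, and the gripper still holds the yellow handle with the mirror's view on the red-capped tube.

**Cover:** I gripped the knob by its two ends, folded the cover out and let go. After release the camera estimates disagreed: the knob read 1.50–1.54 rad, the panel corners lower at 1.44–1.48, and the gripped arm pose about 1.60. So I pressed the knob with shut fingers to a tip height of 0.0516 m, where a level cover would have the knob's top at 0.052 m. I felt no more than the hinge friction doing this. I put the cover at level to within about 2°, and did not measure its angle again after that press.

**Mirror:** The pointer settled at 103.7° in world axes, and the red tube lies at 103.7–103.8° from the mirror's axis. The pointer's line passes about 1 mm from the tube's centre. The gripper's angle agrees, at −32.3° against a target of −32.3°. It held steady over the last 0.5 s.

**Other checks:** The wrist force stayed under 10 N in the readings I took. The timer, tape and dish are where they started.

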